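# Lay the yoghurt pots and spoons for breakfast

### The job

Lay the breakfast table: lift the yoghurt pots out of the basket and set each upright on a cork coaster of its own, with its whole foot on the cork, and stand one wooden spoon bowl-down in every pot, its handle leaning on the rim. A spoon that is not needed stays lying on the board; do not tip a pot over, and leave the mug, milk bottle and jam jar where they are.

Things in the scene. Friction and masses are not known exactly. Their poses are not given: they have to be found in the camera images.
- basket: Low open slatted wooden basket, fixed to the table, outside 182 (its x) x 252 (its y) x 62 mm high, walls and floor 6 mm thick. Origin: centre of its underside, on the table top; z up. The pots stand upright in it, about 80 mm (x) and 116 mm (y) apart between centres. Basket and spoon board may have changed sides.
- board: Flat dark wooden board, fixed, 190 (its x) x 256 (its y) x 8 mm thick. Origin: centre of its underside. The spoons lie on it side by side, about 60 mm apart, roughly along its x, bowls towards the robot.
- coaster1: Round cork coaster, fixed to the table, 90 mm across, 4 mm thick. Origin: centre of its underside. The four coasters stand in a rough row beyond basket and board.
- coaster2: Round cork coaster, fixed to the table, 90 mm across, 4 mm thick. Origin: centre of its underside. The four coasters stand in a rough row beyond basket and board.
- coaster3: Round cork coaster, fixed to the table, 90 mm across, 4 mm thick. Origin: centre of its underside. The four coasters stand in a rough row beyond basket and board.
- coaster4: Round cork coaster, fixed to the table, 90 mm across, 4 mm thick. Origin: centre of its underside. The four coasters stand in a rough row beyond basket and board.
- pot1: Open straight-sided round terracotta yoghurt pot, empty, 60 mm outside diameter, 80 mm high, wall 4 mm (mouth 52 mm), floor 6 mm thick, about 220 g. Origin: centre of its underside; z is its axis, up out of the mouth. Starts standing in the basket. Three or four of the four pots are present; None at the start means absent.
- pot2: Open straight-sided round terracotta yoghurt pot, empty, 60 mm outside diameter, 80 mm high, wall 4 mm (mouth 52 mm), floor 6 mm thick, about 220 g. Origin: centre of its underside; z is its axis, up out of the mouth. Starts standing in the basket. Three or four of the four pots are present; None at the start means absent.
- pot3: Open straight-sided round terracotta yoghurt pot, empty, 60 mm outside diameter, 80 mm high, wall 4 mm (mouth 52 mm), floor 6 mm thick, about 220 g. Origin: centre of its underside; z is its axis, up out of the mouth. Starts standing in the basket. Three or four of the four pots are present; None at the start means absent.
- pot4: Open straight-sided round terracotta yoghurt pot, empty, 60 mm outside diameter, 80 mm high, wall 4 mm (mouth 52 mm), floor 6 mm thick, about 220 g. Origin: centre of its underside; z is its axis, up out of the mouth. Starts standing in the basket. Three or four of the four pots are present; None at the start means absent.
- spoon1: Wooden spoon 160 mm long, about 40 g, starts lying flat on the board. Origin: middle of its length, on its underside; x points from the bowl end to the handle's end, y across, z up out of the bowl. Handle a straight bar 14 mm wide (y) and 12 mm thick (z), from x = -52 to x = +80 mm; bowl a round dish 32 mm across and 12 mm thick centred at x = -64 mm.
- spoon1_tip (a point): Extreme bowl end of spoon1, at half its thickness (80 mm from the spoon's middle).
- spoon2: Wooden spoon 160 mm long, about 40 g, starts lying flat on the board. Origin: middle of its length, on its underside; x points from the bowl end to the handle's end, y across, z up out of the bowl. Handle a straight bar 14 mm wide (y) and 12 mm thick (z), from x = -52 to x = +80 mm; bowl a round dish 32 mm across and 12 mm thick centred at x = -64 mm.
- spoon2_tip (a point): Extreme bowl end of spoon2, at half its thickness (80 mm from the spoon's middle).
- spoon3: Wooden spoon 160 mm long, about 40 g, starts lying flat on the board. Origin: middle of its length, on its underside; x points from the bowl end to the handle's end, y across, z up out of the bowl. Handle a straight bar 14 mm wide (y) and 12 mm thick (z), from x = -52 to x = +80 mm; bowl a round dish 32 mm across and 12 mm thick centred at x = -64 mm.
- spoon3_tip (a point): Extreme bowl end of spoon3, at half its thickness (80 mm from the spoon's middle).
- spoon4: Wooden spoon 160 mm long, about 40 g, starts lying flat on the board. Origin: middle of its length, on its underside; x points from the bowl end to the handle's end, y across, z up out of the bowl. Handle a straight bar 14 mm wide (y) and 12 mm thick (z), from x = -52 to x = +80 mm; bowl a round dish 32 mm across and 12 mm thick centred at x = -64 mm.
- spoon4_tip (a point): Extreme bowl end of spoon4, at half its thickness (80 mm from the spoon's middle).
- mug: White coffee mug, 84 mm across, 95 mm high, standing beyond the coasters; bystander. Origin: centre of its underside.
- milk: White milk bottle with cork cap, 72 mm across, 190 mm high, standing beyond the coasters; bystander. Origin: centre of its underside.
- jam: Amber glass jam jar with steel lid, 68 mm across, 85 mm high, standing between basket and board; bystander. Origin: centre of its underside.

How it is judged:
At the end, for the whole second after the job is handed in: Every pot present stands upright within 20 mm of a coaster's centre; in each stands one spoon (tips over 45 mm apart), bowl end down inside (tip under 40 mm above the pot's underside, 27 mm from its axis, handle within 0.75 rad of vertical); any other spoon lies on the board; all at rest (((horizontal distance between pot1 and coaster1 below 0.02 m and height (world z) of pot1 below 0.012 m) or (horizontal distance between pot1 and coaster2 below 0.02 m and height (world z) of pot1 below 0.012 m) or (horizontal distance between pot1 and coaster3 below 0.02 m and height (world z) of pot1 below 0.012 m) or (horizontal distance between pot1 and coaster4 below 0.02 m and height (world z) of pot1 below 0.012 m)) and angle between each of pot1, pot2, pot3, pot4's own z axis and vertical below 0.12 rad and linear speed of each of pot1, pot2, pot3, pot4, spoon1, spoon2, spoon3, spoon4 below 0.03 m/s and ((horizontal distance between spoon1_tip and pot1 below 0.027 m and z of spoon1_tip in the frame of pot1 between -0.003 and 0.04 m and angle between spoon1's own x axis and vertical below 0.75 rad) or (horizontal distance between spoon2_tip and pot1 below 0.027 m and z of spoon2_tip in the frame of pot1 between -0.003 and 0.04 m and angle between spoon2's own x axis and vertical below 0.75 rad) or (horizontal distance between spoon3_tip and pot1 below 0.027 m and z of spoon3_tip in the frame of pot1 between -0.003 and 0.04 m and angle between spoon3's own x axis and vertical below 0.75 rad) or (horizontal distance between spoon4_tip and pot1 below 0.027 m and z of spoon4_tip in the frame of pot1 between -0.003 and 0.04 m and angle between spoon4's own x axis and vertical below 0.75 rad)) and ((horizontal distance between pot2 and coaster1 below 0.02 m and height (world z) of pot2 below 0.012 m) or (horizontal distance between pot2 and coaster2 below 0.02 m and height (world z) of pot2 below 0.012 m) or (horizontal distance between pot2 and coaster3 below 0.02 m and height (world z) of pot2 below 0.012 m) or (horizontal distance between pot2 and coaster4 below 0.02 m and height (world z) of pot2 below 0.012 m)) and ((horizontal distance between spoon1_tip and pot2 below 0.027 m and z of spoon1_tip in the frame of pot2 between -0.003 and 0.04 m and angle between spoon1's own x axis and vertical below 0.75 rad) or (horizontal distance between spoon2_tip and pot2 below 0.027 m and z of spoon2_tip in the frame of pot2 between -0.003 and 0.04 m and angle between spoon2's own x axis and vertical below 0.75 rad) or (horizontal distance between spoon3_tip and pot2 below 0.027 m and z of spoon3_tip in the frame of pot2 between -0.003 and 0.04 m and angle between spoon3's own x axis and vertical below 0.75 rad) or (horizontal distance between spoon4_tip and pot2 below 0.027 m and z of spoon4_tip in the frame of pot2 between -0.003 and 0.04 m and angle between spoon4's own x axis and vertical below 0.75 rad)) and ((horizontal distance between pot3 and coaster1 below 0.02 m and height (world z) of pot3 below 0.012 m) or (horizontal distance between pot3 and coaster2 below 0.02 m and height (world z) of pot3 below 0.012 m) or (horizontal distance between pot3 and coaster3 below 0.02 m and height (world z) of pot3 below 0.012 m) or (horizontal distance between pot3 and coaster4 below 0.02 m and height (world z) of pot3 below 0.012 m)) and ((horizontal distance between spoon1_tip and pot3 below 0.027 m and z of spoon1_tip in the frame of pot3 between -0.003 and 0.04 m and angle between spoon1's own x axis and vertical below 0.75 rad) or (horizontal distance between spoon2_tip and pot3 below 0.027 m and z of spoon2_tip in the frame of pot3 between -0.003 and 0.04 m and angle between spoon2's own x axis and vertical below 0.75 rad) or (horizontal distance between spoon3_tip and pot3 below 0.027 m and z of spoon3_tip in the frame of pot3 between -0.003 and 0.04 m and angle between spoon3's own x axis and vertical below 0.75 rad) or (horizontal distance between spoon4_tip and pot3 below 0.027 m and z of spoon4_tip in the frame of pot3 between -0.003 and 0.04 m and angle between spoon4's own x axis and vertical below 0.75 rad)) and ((horizontal distance between pot4 and coaster1 below 0.02 m and height (world z) of pot4 below 0.012 m) or (horizontal distance between pot4 and coaster2 below 0.02 m and height (world z) of pot4 below 0.012 m) or (horizontal distance between pot4 and coaster3 below 0.02 m and height (world z) of pot4 below 0.012 m) or (horizontal distance between pot4 and coaster4 below 0.02 m and height (world z) of pot4 below 0.012 m)) and ((horizontal distance between spoon1_tip and pot4 below 0.027 m and z of spoon1_tip in the frame of pot4 between -0.003 and 0.04 m and angle between spoon1's own x axis and vertical below 0.75 rad) or (horizontal distance between spoon2_tip and pot4 below 0.027 m and z of spoon2_tip in the frame of pot4 between -0.003 and 0.04 m and angle between spoon2's own x axis and vertical below 0.75 rad) or (horizontal distance between spoon3_tip and pot4 below 0.027 m and z of spoon3_tip in the frame of pot4 between -0.003 and 0.04 m and angle between spoon3's own x axis and vertical below 0.75 rad) or (horizontal distance between spoon4_tip and pot4 below 0.027 m and z of spoon4_tip in the frame of pot4 between -0.003 and 0.04 m and angle between spoon4's own x axis and vertical below 0.75 rad)) and (angle between spoon1's own x axis and vertical below 0.75 rad or (z of spoon1 in the frame of board below 0.03 m and x of spoon1 in the frame of board between -0.12 and 0.12 m and y of spoon1 in the frame of board between -0.15 and 0.15 m)) and (angle between spoon2's own x axis and vertical below 0.75 rad or (z of spoon2 in the frame of board below 0.03 m and x of spoon2 in the frame of board between -0.12 and 0.12 m and y of spoon2 in the frame of board between -0.15 and 0.15 m)) and (angle between spoon3's own x axis and vertical below 0.75 rad or (z of spoon3 in the frame of board below 0.03 m and x of spoon3 in the frame of board between -0.12 and 0.12 m and y of spoon3 in the frame of board between -0.15 and 0.15 m)) and (angle between spoon4's own x axis and vertical below 0.75 rad or (z of spoon4 in the frame of board below 0.03 m and x of spoon4 in the frame of board between -0.12 and 0.12 m and y of spoon4 in the frame of board between -0.15 and 0.15 m)) and distance between spoon1_tip and spoon2_tip above 0.045 m and distance between each of spoon1_tip, spoon2_tip and spoon3_tip above 0.045 m and distance between each of spoon1_tip, spoon2_tip, spoon3_tip and spoon4_tip above 0.045 m); the robot touches nothing.
It fails at once if the mug is pushed aside by more than 30 mm or tipped (distance of mug from where it was at the start of the episode above 0.03 m or angle between mug's own z axis and vertical above 0.4 rad).
It fails at once if the milk is pushed aside by more than 30 mm or tipped (distance of milk from where it was at the start of the episode above 0.03 m or angle between milk's own z axis and vertical above 0.4 rad).
It fails at once if the jam is pushed aside by more than 30 mm or tipped (distance of jam from where it was at the start of the episode above 0.03 m or angle between jam's own z axis and vertical above 0.4 rad).
It fails at once if a pot is tipped over (angle between any of pot1, pot2, pot3, pot4's own z axis and vertical above 1.2 rad).
Of pot1, pot2, pot3, pot4 only 3 to 4 are there at a start; the rules pass over those that are not, and their reading is None.
At some moment in a run one of pot1, pot2, pot3, pot4 may be knocked a few centimetres aside while the robot is not near it.
It also fails if it takes over 210 s, if anything falls off the work surface, if the arm or the gripper's body presses on something with over 40 N, if the wrist force passes 120 N, or if a joint passes its speed limit or range.

### The arm

A 7-joint arm with a two-finger parallel gripper is mounted at the origin on the work surface. World frame = base frame: x ahead of the robot, y to its left, z up, the work surface at z = 0. Lengths are in m, angles in rad, forces in N, time in s.
With the tool pointing down it reaches from about 0.4 to 0.875 m from the base axis. Payload 6.5 kg.
Tool frame: the origin (TCP) lies midway between the tips of the shut fingers; the grasp point (between the pads) lies 19 mm behind it; z points along the fingers, y is the line along which they close (so a half turn about z gives the same grasp; the last joint's range is limited). The gripper opens to 85 mm and grips with 20 to 120 N. Pads are 22 mm wide; open, the fingers measure 114 mm over their backs; the gripper's body (76 mm by 85 mm) begins 54 mm behind the grasp point. The pads swing forward as they close: fully open they stand 13 mm farther back than shut.
Start: joints at [-1.293, 0.536, -0.004, 1.538, 0.003, 1.067, -0.071], TCP at [0.219, 0.612, 0.231] pointing down, gripper open.
Joint ranges: [-2.7, 2.7], [-0.37, 2.16], [-1.27, 1.26], [0.24, 2.4], [-1.31, 4.45], [0.19, 1.91], [-2.76, 2.76]. Speed limits (rad/s): [2.39, 2.39, 3.14, 3.14, 3.14, 3.14, 3.14].

### API

Orientations are given as a unit quaternion [w, x, y, z].
In Python, from cell import robot gives the robot as it stands.
- The arm moves only by the tool apply_moves, never from a script. Its argument "steps" is text: rows parted by semicolons, each of 7 numbers parted by spaces: the shift along the tool's x, y, z normalised to -1 to 1, where 1 is 20 mm, then the turn, a rotation vector about the tool's x, y, z normalised to -1 to 1, where 1 is 6 degrees, then the opening, from 0 (shut) to 1 (fully open). A call has 1 to 12 rows; each row shifts and turns the commanded pose from where the row before left it, along the tool's axes as they then stand; what a row does not reach is not made up. A row lasts 1/12 s, in which the tool goes at most 41.7 mm and 7.16 degrees, less where a joint would pass 70% of its speed; a pose out of reach is approached as far as the arm can. A call with a number of a shift or a turn outside -1 to 1 is refused whole. A call with a gripper value outside its range is refused whole. The fingers move at their own pace and stop on an object; the grip force is fixed at half the most. Time passes only in rows, so rows that do not move let the fingers close. It gives the time, the measured TCP pose, the force, the opening and the grip force at its end, in the units of the state.
- robot.state(): the state, without advancing time (a new reading comes with each control period).
- robot.get_image(name): name is "scene" or "top"; returns a dict with "frame" (400x640x3 uint8, red, green, blue), "z_map" (400x640 float32, m along the optical axis (not along the pixel's ray), 0 where there is no reading), "fov_y" (degrees; the focal length in pixels is half the picture's height over the tangent of half this angle, whatever the lens; pixels are square), "cx", "cy" (the principal point, pixels), "R" (3x3) and "t" (3): a world point X has camera coordinates R X + t. Camera axes: x right, y down, z forward; pixel columns grow to the right and rows downward; lengths in m; the calibration is good to about 2 mm. A picture is of the moment at which its call begins.
- robot.hand_in(): hands the job in; it is judged then, once.
The state is a dict: "t": time; "qpos": joint angles; "joint_vel": joint speeds; "joint_efforts": joint torques, N m; "eef_pos": TCP position; "ee_rot": TCP orientation; "ft_force": force on the tool from outside, world axes, zero at the start; "wrist_torque": the same for the moment, N m; "width": finger opening in m; "gripper_force": force on a finger pad.
Only numpy, scipy, OpenCV 4.12 (cv2) and the standard library are available. Lean on these libraries where they do the work, as an engineer would, in place of code of your own. Each camera call takes 0.05 s, during which the arm holds its last target. There are 200 camera calls.

## Working session

There is one attempt and no reset: what is moved stays moved. The work goes in short steps, Python scripts to look and compute and a tool call to move; the robot and the scene stay as the last step left them, time stands still between calls to the robot, and variables do not carry over. Pictures are saved under pics/ and viewed, at most 14 in all, crops included, and the job is handed in when it is done.

Besides the shell and the picture viewer there is one more tool, called after "Request:" as name(argument=value, ...) on one line, values as JSON. apply_moves: Moves the arm, as the interface text tells. Its arguments: {"type":"object","properties":{"steps":{"type":"string"}},"required":["steps"]}

```bash
ls; mkdir -p pics
cat > h.py <<'E'
from cell import robot
import numpy as np, cv2
def cam(n):
    d=robot.get_image(n); d['f']=200/np.tan(np.radians(d['fov_y'])/2) ; d['h']=d['frame'].shape[0]; d['f']=d['h']/2/np.tan(np.radians(d['fov_y'])/2); return d
def cloud(d):
    z=d['z_map']; v,u=np.indices(z.shape)
    P=np.stack([(u-d['cx'])/d['f']*z,(v-d['cy'])/d['f']*z,z],-1)
    W=(P-np.array(d['t']))@np.array(d['R']); W[z==0]=np.nan; return W
def ray(d,u,v,h):
    R=np.array(d['R']);C=-R.T@np.array(d['t']);r=R.T@np.array([(u-d['cx'])/d['f'],(v-d['cy'])/d['f'],1]); return C+r*(h-C[2])/r[2]
def save(d,n): cv2.imwrite(n,d['frame'][:,:,::-1])
E
python3 - <<'E'
from h import *
s=robot.state(); print(s)
for n in('scene','top'):
    d=cam(n); save(d,f'pics/{n}0.png'); R=np.array(d['R']);print(n,d['fov_y'],d['cx'],d['cy'],-R.T@d['t'],R.round(2).tolist(),(d['z_map']>0).mean())
E
```

```text
pics
{'t': 0.0, 'qpos': array([-1.29316295,  0.53719326, -0.00442662,  1.53885188,  0.00258295,
        1.06731353, -0.07120772]), 'joint_vel': array([-0.00154118, -0.00047977,  0.0019312 ,  0.00038333, -0.00046735,
       -0.00062462, -0.00047023]), 'joint_efforts': array([ 2.62498561e-04, -5.83414364e+01,  1.04913756e+00, -2.59105414e+01,
        1.25236713e-02,  9.59667232e-03,  2.06129641e-06]), 'eef_pos': array([0.21892132, 0.61135539, 0.23040394]), 'ee_rot': array([-9.09492789e-05,  1.71048557e-01,  9.85262207e-01, -8.75435825e-04]), 'ft_force': array([-0.19958524,  0.47563376, -0.39893342]), 'wrist_torque': array([-0.0169606 , -0.01234304,  0.06450668]), 'gripper_force': 0.0, 'width': 0.08557740728868655}
scene 51.218424387435185 324.8606706138347 200.6086533948235 [ 1.12941537 -0.5264851   0.71188793] [[0.69, 0.73, 0.02], [0.49, -0.44, -0.75], [-0.54, 0.53, -0.66]] 0.996078125
top 44.93549734209023 321.02162971130804 196.69490098359037 [0.35458699 0.00151492 1.20104715] [[-0.06, -1.0, -0.0], [-0.98, 0.06, -0.2], [0.2, -0.01, -0.98]] 0.996046875
```

View pics/top0.png

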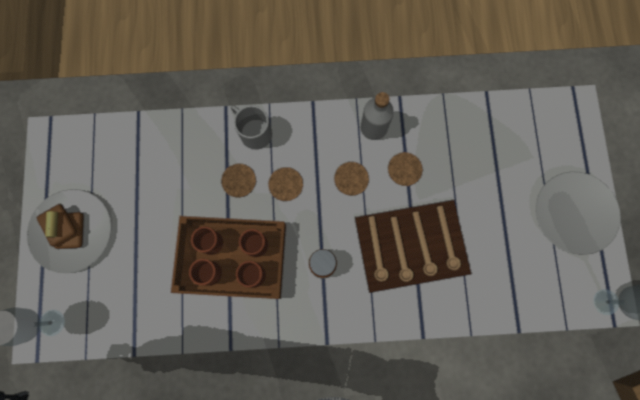

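View pics/scene0.png

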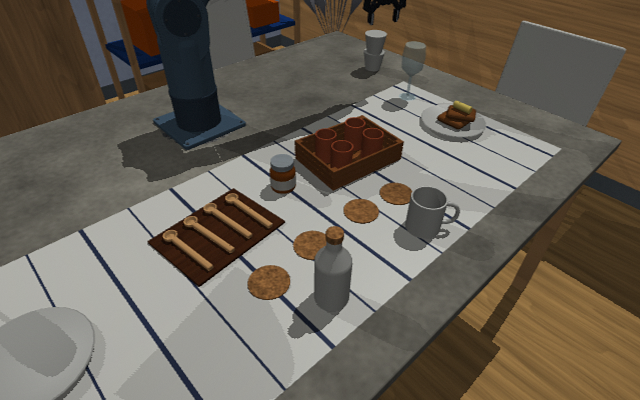

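The top view shows four pots at about (206,240), (253,242), (203,272) and (250,273). The coasters are at (238,180), (285,184), (351,178) and (405,169), and four spoons have bowls near (381,274) to (453,264). The scene view shows the same things. The jar at (322,262) stands between basket and board, with the mug and milk beyond the coasters.

```bash
cat >> h.py <<'E'
def pots(W=None,d=None):
    """pots from rim points z .07-.1: returns circle fits"""
def clus(mask,minpix=20):
    n,l,st,c=cv2.connectedComponentsWithStats(mask.astype(np.uint8)); return [(l==i) for i in range(1,n) if st[i,4]>=minpix]
def circ(P):
    A=np.c_[2*P[:,:2],np.ones(len(P))]; s=np.linalg.lstsq(A,(P[:,:2]**2).sum(1),rcond=None)[0]; return s[:2],np.sqrt(s[2]+s[:2]@s[:2])
E
python3 - <<'E'
from h import *
D={n:cam(n) for n in('top','scene')}
for n,d in D.items():
    W=cloud(d); hsv=cv2.cvtColor(d['frame'],cv2.COLOR_RGB2HSV); d['W']=W;d['hsv']=hsv
    print(n)
    for (u,v) in [(206,240),(238,180),(285,184),(351,178),(405,169),(381,274),(378,240),(322,262),(253,130)] if n=='top' else [(325,133),(361,210),(268,282),(312,245),(165,235),(282,165)]:
        print((u,v),W[v,u].round(4),hsv[v,u])
    rx=(W[...,0]>.25)&(W[...,0]<.95)&(abs(W[...,1])<.5)
    for m in clus(rx&(W[...,2]>.066)&(W[...,2]<.2),15):
        P=W[m]; c,r=circ(P); print('high',P.mean(0).round(4),P[:,2].min().round(3),P[:,2].max().round(3),len(P),c.round(4),r.round(4))
    cork=rx&(W[...,2]<.015)&(hsv[...,1]>90)&(W[...,0]>.55)
    for m in clus(cork,150):
        P=W[m];mu=cv2.minEnclosingCircle(P[:,:2].astype(np.float32)); print('cork',P.mean(0).round(4),np.median(P[:,2]).round(4),len(P),np.round(mu[0],4),round(mu[1],4))
E
```

```text
top
(206, 240) [0.5046 0.2818 0.009 ] [  9 145  60]
(238, 180) [0.6537 0.1997 0.0032] [ 16 119  90]
(285, 184) [0.6355 0.0806 0.0048] [ 15 121  99]
(351, 178) [ 0.6417 -0.088   0.001 ] [ 15 118  97]
(405, 169) [ 0.6563 -0.2273  0.0032] [ 15 124  99]
(381, 274) [ 0.3954 -0.1425  0.0111] [ 16 103 126]
(378, 240) [ 0.4774 -0.141   0.021 ] [ 15 109  77]
(322, 262) [ 0.4282 -0.001   0.0856] [100  14 107]
(253, 130) [0.7853 0.1573 0.0023] [45  7 70]
high [ 0.7615 -0.1526  0.1347] 0.066 0.194 932 [ 0.7665 -0.1545] 0.0233
high [0.7786 0.1524 0.0845] 0.066 0.098 460 [0.7765 0.1518] 0.0412
high [0.4972 0.2679 0.0806] 0.066 0.09 223 [0.498  0.2677] 0.0278
high [0.4859 0.1579 0.0819] 0.067 0.091 193 [0.4853 0.1574] 0.0277
high [ 0.4283 -0.0026  0.0843] 0.072 0.092 530 [ 0.4283 -0.0026] 0.021
high [0.4236 0.2735 0.0813] 0.066 0.09 223 [0.4238 0.2725] 0.0277
high [0.4122 0.1678 0.0823] 0.066 0.09 189 [0.4125 0.1661] 0.0277
cork [ 0.6569 -0.2269  0.0034] 0.0033 824 [ 0.6565 -0.2268] 0.0432
cork [ 0.6404 -0.0882  0.0032] 0.0031 837 [ 0.6404 -0.0884] 0.0429
cork [0.6536 0.1993 0.003 ] 0.003 831 [0.65
[... 562 characters left out ...]
1 [0.4507 0.1627] 0.0465
high [ 0.4349 -0.0066  0.0818] 0.066 0.088 364 [ 0.4316 -0.004 ] 0.0229
high [0.7796 0.1511 0.0823] 0.066 0.097 841 [0.7797 0.1523] 0.0411
high [ 0.7877 -0.1688  0.1292] 0.066 0.192 1847 [ 0.7839 -0.1648] 0.0219
cork [0.655  0.1973 0.0038] 0.0038 544 [0.656  0.1999] 0.0452
cork [0.6398 0.079  0.0039] 0.0039 665 [0.6405 0.0808] 0.0461
cork [ 7.622e-01 -4.000e-04  1.300e-03] 0.0013 194 [ 0.7567 -0.0024] 0.1012
cork [ 0.6365 -0.0921  0.0039] 0.004 684 [ 0.6423 -0.0884] 0.0449
cork [ 0.6582 -0.2503  0.0041] 0.0038 2155 [ 0.7044 -0.2552] 0.1781
cork [ 0.672  -0.4598  0.0014] 0.0015 512 [ 0.6642 -0.4576] 0.1137
cork [ 0.8775  0.3008 -0.75  ] -0.75 3533 [0.8796 0.2784] 0.23
```

Request:
apply_moves(steps="0 0 0 0 0 -0.82 1;0 0 0 0 0 -0.82 1;0 0 0 0 0 -0.82 1;0 0 0 0 0 -0.82 1;-0.7 -0.86 0.2 0 0 0 1;-0.7 -0.86 0.2 0 0 0 1;-0.7 -0.86 0.2 0 0 0 1;-0.7 -0.86 0.2 0 0 0 1;-0.7 -0.86 0.2 0 0 0 1;-0.7 -0.86 0.2 0 0 0 1;-0.7 -0.86 0.2 0 0 0 1;-0.7 -0.86 0.2 0 0 0 1")

```text
t: 1.2
eef_pos: [0.3316, 0.4733, 0.199]
ee_rot: [-0.0, 0.0, 1.0, -0.0]
ft_force: [0.5, 0.5, -0.5]
width: 0.0854
gripper_force: 0.0
```

Request:
apply_moves(steps="-0.7 -0.86 0.2 0 0 0 0.9;-0.7 -0.86 0.2 0 0 0 0.9;-0.7 -0.86 0.2 0 0 0 0.9;-0.7 -0.86 0.2 0 0 0 0.9;-0.7 -0.86 0.2 0 0 0 0.9;-0.7 -0.86 0.2 0 0 0 0.9;-0.7 -0.86 0.2 0 0 0 0.9;-0.7 -0.86 0.2 0 0 0 0.9;-0.7 -0.86 0.2 0 0 0 0.9;-0.7 -0.86 0.2 0 0 0 0.9;-0.7 -0.86 0.2 0 0 0 0.9;0 0 0 0 0 0 0.9")

```text
t: 2.2
eef_pos: [0.488, 0.2797, 0.1545]
ee_rot: [0.0, 0.003, 1.0, -0.002]
ft_force: [0.6, -0.9, 0.1]
width: 0.077
gripper_force: 0.0
```

Request:
apply_moves(steps="-0.5 -0.6 0 0 0 0 0.9;0 0 0 0 0 0 0.9;0 0 0.9 0 0 0 0.9;0 0 0.9 0 0 0 0.9;0 0 0.9 0 0 0 0.9;0 0 0.9 0 0 0 0.9;0 0 0.9 0 0 0 0.9;0 0 0.9 0 0 0 0.9;0 0 0 0 0 0 0.9")

```text
t: 2.95
eef_pos: [0.4922, 0.2728, 0.0444]
ee_rot: [-0.002, -0.0, 1.0, -0.001]
ft_force: [-1.1, -0.8, 0.3]
width: 0.0768
gripper_force: 0.0
```

Request:
apply_moves(steps="0 0 0 0 0 0 0;0 0 0 0 0 0 0;0 0 0 0 0 0 0;0 0 0 0 0 0 0;0 0 0 0 0 0 0")

```text
t: 3.37
eef_pos: [0.4955, 0.2736, 0.0482]
ee_rot: [0.001, 0.0, 1.0, 0.0]
ft_force: [0.3, -0.5, 1.3]
width: 0.0599
gripper_force: 65.0
```

Request:
apply_moves(steps="0 0 -0.5 0 0 0 0;0 0 -0.9 0 0 0 0;0 0 -0.9 0 0 0 0;0 0 -0.9 0 0 0 0;0 0 -0.9 0 0 0 0;0 0 -0.9 0 0 0 0;0 0 -0.5 0 0 0 0;0 0 0 0 0 0 0")

```text
t: 4.03
eef_pos: [0.4964, 0.2739, 0.1601]
ee_rot: [0.002, 0.0, 1.0, 0.001]
ft_force: [0.0, 1.2, -1.8]
width: 0.0595
gripper_force: 65.1
```

Request:
apply_moves(steps="-0.99 -0.47 0 0 0 0 0;-0.99 -0.47 0 0 0 0 0;-0.99 -0.47 0 0 0 0 0;-0.99 -0.47 0 0 0 0 0;-0.99 -0.47 0 0 0 0 0;-0.99 -0.47 0 0 0 0 0;-0.99 -0.47 0 0 0 0 0;-0.99 -0.47 0 0 0 0 0;0 0 0.9 0 0 0 0;0 0 0.9 0 0 0 0;0 0 0.9 0 0 0 0;0 0 0.9 0 0 0 0")

```text
t: 5.03
eef_pos: [0.6525, 0.1975, 0.0831]
ee_rot: [-0.001, 0.0, 1.0, -0.0]
ft_force: [-0.5, 0.1, -2.2]
width: 0.0593
gripper_force: 65.1
```

Request:
apply_moves(steps="0 0 0 0 0 0 0;0 0 0 0 0 0 0;0 0 0 0 0 0 0")

```text
t: 5.28
eef_pos: [0.6537, 0.1979, 0.0858]
ee_rot: [0.0, 0.0, 1.0, 0.0]
ft_force: [0.1, 1.2, -1.0]
width: 0.0596
gripper_force: 65.3
```

Request:
apply_moves(steps="0 0 0.6 0 0 0 0;0 0 0.6 0 0 0 0;0 0 0.45 0 0 0 0;0 0 0.3 0 0 0 0;0 0 0 0 0 0 0;0 0 0 0 0 0 0.9;0 0 0 0 0 0 0.9;0 0 0 0 0 0 0.9;0 0 0 0 0 0 0.9")

```text
t: 6.03
eef_pos: [0.6534, 0.1978, 0.0462]
ee_rot: [0.0, 0.0, 1.0, 0.0]
ft_force: [-1.2, 0.2, 0.4]
width: 0.0772
gripper_force: 0.0
```

Request:
apply_moves(steps="0 0 -0.5 0 0 0 0.9;0 0 -0.9 0 0 0 0.9;0 0 -0.9 0 0 0 0.9;0 0 -0.9 0 0 0 0.9;0 0 -0.9 0 0 0 0.9;0 0 -0.9 0 0 0 0.9;0 0 -0.4 0 0 0 0.9;0 0 0 0 0 0 0.9")

```text
t: 6.7
eef_pos: [0.655, 0.1983, 0.1572]
ee_rot: [0.002, 0.0, 1.0, 0.001]
ft_force: [0.5, -0.5, 0.5]
width: 0.0768
gripper_force: 0.0
```

```bash
cat >> h.py <<'E'
def rims():
    d=cam('top'); W=cloud(d); m=(W[...,2]>.066)&(W[...,2]<.1)&(W[...,0]>.25)&(W[...,0]<.72)&(abs(W[...,1])<.5)
    for k in clus(m,15):
        P=W[k]; c,r=circ(P); print('rim',c.round(4),r.round(4),len(P),np.median(P[:,2]).round(4))
    return d
E
python3 - <<'E'
from h import *
d=rims(); save(d,'pics/top1.png'); print(robot.state()['eef_pos'])
E
```

```text
rim [0.6555 0.1929] 0.0261 64 0.0808
rim [0.4858 0.1528] 0.0237 38 0.0841
rim [ 0.4283 -0.0027] 0.0211 529 0.0844
[0.65399953 0.1980261  0.15540053]
```

View pics/top1.png

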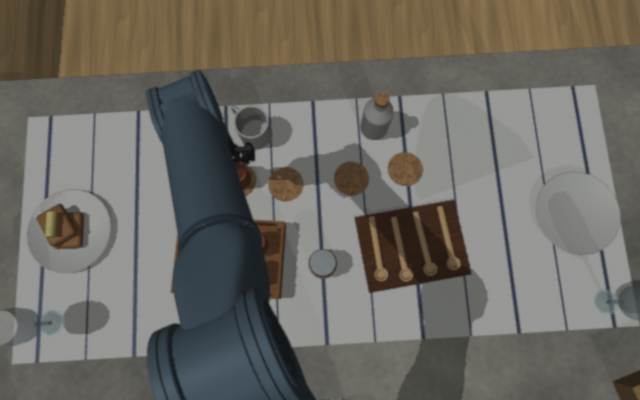

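The first pot stands on coaster 1, at about (240,176). The arm hides part of the basket. Next is pot B.

Request:
apply_moves(steps="0.94 -0.23 0 0 0 0 0.9;0.94 -0.23 0 0 0 0 0.9;0.94 -0.23 0 0 0 0 0.9;0.94 -0.23 0 0 0 0 0.9;0.94 -0.23 0 0 0 0 0.9;0.94 -0.23 0 0 0 0 0.9;0.94 -0.23 0 0 0 0 0.9;0.94 -0.23 0 0 0 0 0.9;0.94 -0.23 0 0 0 0 0.9;0 0 0 0 0 0 0.9;0 0 0 0 0 0 0.9")

```text
t: 7.67
eef_pos: [0.4829, 0.1561, 0.1535]
ee_rot: [-0.001, -0.0, 1.0, -0.0]
ft_force: [0.1, 0.1, -0.2]
width: 0.0767
gripper_force: 0.0
```

Request:
apply_moves(steps="0 0 0.9 0 0 0 0.9;0 0 0.9 0 0 0 0.9;0 0 0.9 0 0 0 0.9;0 0 0.9 0 0 0 0.9;0 0 0.9 0 0 0 0.9;0 0 0.9 0 0 0 0.9;0 0 0 0 0 0 0.9;0 0 0 0 0 0 0;0 0 0 0 0 0 0;0 0 0 0 0 0 0;0 0 0 0 0 0 0;0 0 0 0 0 0 0")

```text
t: 8.67
eef_pos: [0.4845, 0.1565, 0.0469]
ee_rot: [0.0, 0.0, 1.0, 0.0]
ft_force: [-0.1, -0.5, -2.0]
width: 0.0582
gripper_force: 64.3
```

Request:
apply_moves(steps="0 0 -0.5 0 0 0 0;0 0 -0.9 0 0 0 0;0 0 -0.9 0 0 0 0;0 0 -0.9 0 0 0 0;0 0 -0.9 0 0 0 0;0 0 -0.9 0 0 0 0;0 0 -0.5 0 0 0 0;0 0 0 0 0 0 0")

```text
t: 9.33
eef_pos: [0.4857, 0.157, 0.159]
ee_rot: [0.002, 0.0, 1.0, 0.001]
ft_force: [1.3, 0.4, -1.1]
width: 0.0581
gripper_force: 64.7
```

Request:
apply_moves(steps="-0.95 -0.48 0 0 0 0 0;-0.95 -0.48 0 0 0 0 0;-0.95 -0.48 0 0 0 0 0;-0.95 -0.48 0 0 0 0 0;-0.95 -0.48 0 0 0 0 0;-0.95 -0.48 0 0 0 0 0;-0.95 -0.48 0 0 0 0 0;-0.95 -0.48 0 0 0 0 0;0 0 0.9 0 0 0 0;0 0 0.9 0 0 0 0;0 0 0.9 0 0 0 0;0 0 0.9 0 0 0 0")

```text
t: 10.33
eef_pos: [0.6352, 0.0794, 0.0822]
ee_rot: [-0.001, 0.0, 1.0, -0.0]
ft_force: [0.8, -0.6, -2.6]
width: 0.0581
gripper_force: 64.6
```

Request:
apply_moves(steps="0 0 0 0 0 0 0;0 0 0.5 0 0 0 0;0 0 0.5 0 0 0 0;0 0 0.5 0 0 0 0;0 0 0.4 0 0 0 0;0 0 0 0 0 0 0;0 0 0 0 0 0 0")

```text
t: 10.92
eef_pos: [0.6362, 0.0796, 0.0461]
ee_rot: [-0.0, 0.0, 1.0, -0.0]
ft_force: [-0.5, -0.9, -3.3]
width: 0.0585
gripper_force: 65.1
```

Request:
apply_moves(steps="0 0 0 0 0 0 0.9;0 0 0 0 0 0 0.9;0 0 0 0 0 0 0.9;0 0 0 0 0 0 0.9;0 0 -0.5 0 0 0 0.9;0 0 -0.9 0 0 0 0.9;0 0 -0.9 0 0 0 0.9;0 0 -0.9 0 0 0 0.9;0 0 -0.9 0 0 0 0.9;0 0 -0.9 0 0 0 0.9;0 0 -0.5 0 0 0 0.9;0 0 0 0 0 0 0.9")

```text
t: 11.92
eef_pos: [0.638, 0.0799, 0.1595]
ee_rot: [0.003, 0.0, 1.0, 0.0]
ft_force: [0.5, -0.7, -1.0]
width: 0.0767
gripper_force: 0.0
```

Request:
apply_moves(steps="0.94 0.36 0 0 0 0 0.9;0.94 0.36 0 0 0 0 0.9;0.94 0.36 0 0 0 0 0.9;0.94 0.36 0 0 0 0 0.9;0.94 0.36 0 0 0 0 0.9;0.94 0.36 0 0 0 0 0.9;0.94 0.36 0 0 0 0 0.9;0.94 0.36 0 0 0 0 0.9;0.94 0.36 0 0 0 0 0.9;0.94 0.36 0 0 0 0 0.9;0.94 0.36 0 0 0 0 0.9;0 0 0 0 0 0 0.9")

```text
t: 12.92
eef_pos: [0.4251, 0.1599, 0.1553]
ee_rot: [-0.002, -0.002, 1.0, -0.0]
ft_force: [-0.8, -0.2, -0.8]
width: 0.0771
gripper_force: 0.0
```

Run:
```python
from h import *
s=robot.state();print(s['eef_pos'],s['qpos'].round(3))
d=rims(); 
d=cam('scene'); save(d,'pics/scene1.png'); W=cloud(d)
for k in clus((W[...,2]>.066)&(W[...,2]<.1)&(W[...,0]>.25)&(W[...,0]<.72)&(abs(W[...,1])<.5),15):
    P=W[k]; print(P.mean(0).round(4),len(P))
```

```text
[0.42505967 0.15993171 0.15529631] [-4.530e-01  3.230e-01 -7.000e-03  2.101e+00  1.000e-03  7.220e-01
  1.114e+00]
rim [0.6563 0.1947] 0.0277 211 0.0806
rim [0.636  0.0769] 0.0278 198 0.0815
rim [ 0.4283 -0.0027] 0.021 532 0.0845
rim [0.4064 0.1532] 0.015 35 0.0841
[0.425  0.2726 0.0774] 257
[0.4142 0.1665 0.0776] 266
[ 0.4347 -0.0068  0.0818] 365
[0.6578 0.1947 0.0767] 309
[0.6385 0.0764 0.0768] 330
```

View pics/scene1.png

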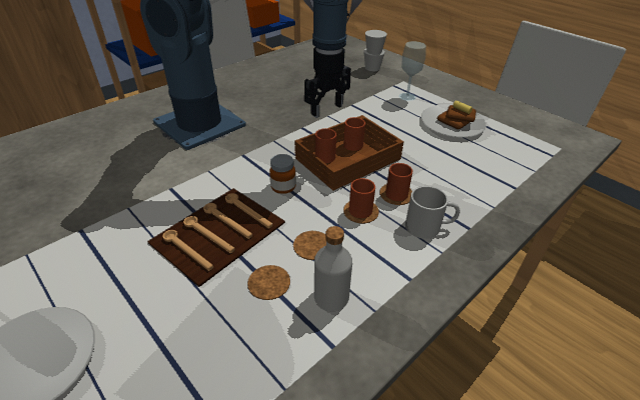

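The scene view shows both pots upright on their coasters, at (362,195) and (399,180). Two pots remain in the basket, at (326,145) and (356,133). The cameras read y about 3 mm low against the arm. Next is pot D.

Request:
apply_moves(steps="0.63 0.45 0 0 0 0 0.9;0 0 0 0 0 0 0.9;0 0 0.9 0 0 0 0.9;0 0 0.9 0 0 0 0.9;0 0 0.9 0 0 0 0.9;0 0 0.9 0 0 0 0.9;0 0 0.9 0 0 0 0.9;0 0 0.9 0 0 0 0.9;0 0 0 0 0 0 0.9")

```text
t: 13.77
eef_pos: [0.4159, 0.1664, 0.0456]
ee_rot: [-0.002, 0.0, 1.0, -0.001]
ft_force: [0.5, 0.2, -0.8]
width: 0.0769
gripper_force: 0.0
```

Request:
apply_moves(steps="0 0 0 0 0 0 0;0 0 0 0 0 0 0;0 0 0 0 0 0 0;0 0 0 0 0 0 0;0 0 0 0 0 0 0;0 0 -0.5 0 0 0 0;0 0 -0.9 0 0 0 0;0 0 -0.9 0 0 0 0;0 0 -0.9 0 0 0 0;0 0 -0.9 0 0 0 0;0 0 -0.9 0 0 0 0;0 0 -0.9 0 0 0 0")

```text
t: 14.77
eef_pos: [0.4165, 0.1678, 0.168]
ee_rot: [0.0, 0.0, 1.0, 0.0]
ft_force: [0.4, -0.4, -2.1]
width: 0.0592
gripper_force: 65.2
```

Request:
apply_moves(steps="0 0 0 0 0 0 0;0 0 0 0 0 0 0")

```text
t: 14.93
eef_pos: [0.4173, 0.1682, 0.1673]
ee_rot: [0.001, 0.0, 1.0, 0.001]
ft_force: [0.3, 0.2, -3.2]
width: 0.059
gripper_force: 65.2
```

Request:
apply_moves(steps="-0.81 -0.91 0 0 0 0 0;-0.81 -0.91 0 0 0 0 0;-0.81 -0.91 0 0 0 0 0;-0.81 -0.91 0 0 0 0 0;-0.81 -0.91 0 0 0 0 0;-0.81 -0.91 0 0 0 0 0;-0.81 -0.91 0 0 0 0 0;-0.81 -0.91 0 0 0 0 0;-0.81 -0.91 0 0 0 0 0;-0.81 -0.91 0 0 0 0 0;-0.81 -0.91 0 0 0 0 0;-0.81 -0.91 0 0 0 0 0")

```text
t: 15.93
eef_pos: [0.6106, -0.0514, 0.1645]
ee_rot: [-0.001, 0.0, 1.0, 0.0]
ft_force: [0.1, -0.1, -1.8]
width: 0.0591
gripper_force: 65.2
```

Request:
apply_moves(steps="-0.81 -0.91 0 0 0 0 0;-0.81 -0.91 0 0 0 0 0;0 0 0.5 0 0 0 0;0 0 0.9 0 0 0 0;0 0 0.9 0 0 0 0;0 0 0.9 0 0 0 0;0 0 0.9 0 0 0 0;0 0 0 0 0 0 0;0 0 0 0 0 0 0")

```text
t: 16.68
eef_pos: [0.6416, -0.0867, 0.0823]
ee_rot: [-0.002, 0.0, 1.0, 0.0]
ft_force: [0.2, -0.3, -1.8]
width: 0.0594
gripper_force: 65.5
```

Request:
apply_moves(steps="0 0 0.6 0 0 0 0;0 0 0.6 0 0 0 0;0 0 0.4 0 0 0 0;0 0 0.2 0 0 0 0;0 0 0 0 0 0 0;0 0 0 0 0 0 0;0 0 0 0 0 0 0.9;0 0 0 0 0 0 0.9;0 0 0 0 0 0 0.9;0 0 0 0 0 0 0.9")

```text
t: 17.52
eef_pos: [0.6439, -0.087, 0.0487]
ee_rot: [0.0, 0.0, 1.0, -0.0]
ft_force: [0.0, 0.8, -0.7]
width: 0.0773
gripper_force: 0.0
```

Request:
apply_moves(steps="0 0 -0.5 0 0 0 0.9;0 0 -0.9 0 0 0 0.9;0 0 -0.9 0 0 0 0.9;0 0 -0.9 0 0 0 0.9;0 0 -0.9 0 0 0 0.9;0 0 -0.9 0 0 0 0.9;0 0 -0.5 0 0 0 0.9;0 0 0 0 0 0 0.9;0.57 0.95 0 0 0 0 0.9;0.57 0.95 0 0 0 0 0.9;0.57 0.95 0 0 0 0 0.9;0.57 0.95 0 0 0 0 0.9")

```text
t: 18.52
eef_pos: [0.5967, -0.0102, 0.1573]
ee_rot: [-0.001, 0.0, 1.0, -0.0]
ft_force: [-0.3, 0.5, -0.1]
width: 0.0767
gripper_force: 0.0
```

Request:
apply_moves(steps="0.57 0.95 0 0 0 0 0.9;0.57 0.95 0 0 0 0 0.9;0.57 0.95 0 0 0 0 0.9;0.57 0.95 0 0 0 0 0.9;0.57 0.95 0 0 0 0 0.9;0.57 0.95 0 0 0 0 0.9;0.57 0.95 0 0 0 0 0.9;0.57 0.95 0 0 0 0 0.9;0.57 0.95 0 0 0 0 0.9;0.57 0.95 0 0 0 0 0.9;0.57 0.95 0 0 0 0 0.9;0 0 0 0 0 0 0.9")

```text
t: 19.52
eef_pos: [0.4694, 0.2025, 0.1575]
ee_rot: [-0.001, -0.003, 1.0, 0.001]
ft_force: [-1.0, 0.6, 0.6]
width: 0.0766
gripper_force: 0.0
```

Run:
```python
from h import *
s=robot.state();print(s['eef_pos'],s['qpos'].round(3))
d=rims(); 
d=cam('scene'); W=cloud(d)
for k in clus((W[...,2]>.066)&(W[...,2]<.1)&(W[...,0]>.25)&(W[...,0]<.72)&(abs(W[...,1])<.5),15):
    P=W[k]; print(P.mean(0).round(4),len(P))
```

```text
[0.46938228 0.20249799 0.15751113] [-0.507  0.404  0.017  1.965 -0.013  0.774  1.095]
rim [0.6563 0.1947] 0.0278 212 0.081
rim [ 0.6375 -0.0888] 0.0277 194 0.0813
rim [0.636  0.0769] 0.0278 197 0.0812
rim [ 0.4283 -0.0026] 0.021 531 0.0844
[0.4248 0.273  0.0774] 257
[ 0.435  -0.0066  0.0821] 360
[0.6578 0.1949 0.0767] 306
[0.638  0.0769 0.0767] 333
[ 0.6402 -0.0892  0.077 ] 390
```

Request:
apply_moves(steps="0.56 0.91 0 0 0 0 0.9;0.56 0.91 0 0 0 0 0.9;0.56 0.91 0 0 0 0 0.9;0.56 0.91 0 0 0 0 0.9;0 0 0 0 0 0 0.9;0 0 0 0 0 0 0.9;0 0 0 0 0 0 0.9")

```text
t: 20.2
eef_pos: [0.4286, 0.2693, 0.158]
ee_rot: [0.0, 0.001, 1.0, -0.001]
ft_force: [-0.0, 0.3, -0.5]
width: 0.0767
gripper_force: 0.0
```

Request:
apply_moves(steps="0 0 0.9 0 0 0 0.9;0 0 0.9 0 0 0 0.9;0 0 0.9 0 0 0 0.9;0 0 0.9 0 0 0 0.9;0 0 0.9 0 0 0 0.9;0 0 0.9 0 0 0 0.9;0 0 0.1 0 0 0 0.9;0 0 0 0 0 0 0;0 0 0 0 0 0 0;0 0 0 0 0 0 0;0 0 0 0 0 0 0;0 0 0 0 0 0 0")

```text
t: 21.2
eef_pos: [0.4284, 0.2708, 0.0491]
ee_rot: [0.001, 0.0, 1.0, 0.0]
ft_force: [-0.6, 0.2, 1.5]
width: 0.0591
gripper_force: 64.9
```

Request:
apply_moves(steps="0 0 -0.5 0 0 0 0;0 0 -0.9 0 0 0 0;0 0 -0.9 0 0 0 0;0 0 -0.9 0 0 0 0;0 0 -0.9 0 0 0 0;0 0 -0.9 0 0 0 0;0 0 -0.9 0 0 0 0;0 0 0 0 0 0 0;0 0 0 0 0 0 0")

```text
t: 21.95
eef_pos: [0.4283, 0.2712, 0.1674]
ee_rot: [0.001, 0.0, 1.0, 0.001]
ft_force: [0.0, 0.0, -1.7]
width: 0.0587
gripper_force: 65.1
```

Request:
apply_moves(steps="-0.46 -0.99 0 0 0 0 0;-0.46 -0.99 0 0 0 0 0;-0.46 -0.99 0 0 0 0 0;-0.46 -0.99 0 0 0 0 0;-0.46 -0.99 0 0 0 0 0;-0.46 -0.99 0 0 0 0 0;-0.46 -0.99 0 0 0 0 0;-0.46 -0.99 0 0 0 0 0;-0.46 -0.99 0 0 0 0 0;-0.46 -0.99 0 0 0 0 0;-0.46 -0.99 0 0 0 0 0;-0.46 -0.99 0 0 0 0 0")

```text
t: 22.95
eef_pos: [0.5374, 0.0321, 0.1649]
ee_rot: [-0.001, 0.0, 1.0, -0.0]
ft_force: [0.5, -0.1, -1.3]
width: 0.0587
gripper_force: 65.1
```

Request:
apply_moves(steps="-0.46 -0.99 0 0 0 0 0;-0.46 -0.99 0 0 0 0 0;-0.46 -0.99 0 0 0 0 0;-0.46 -0.99 0 0 0 0 0;-0.46 -0.99 0 0 0 0 0;-0.46 -0.99 0 0 0 0 0;-0.46 -0.99 0 0 0 0 0;-0.46 -0.99 0 0 0 0 0;-0.46 -0.99 0 0 0 0 0;-0.46 -0.99 0 0 0 0 0;-0.46 -0.99 0 0 0 0 0;-0.46 -0.99 0 0 0 0 0")

```text
t: 23.95
eef_pos: [0.6477, -0.205, 0.1644]
ee_rot: [-0.001, 0.0, 1.0, 0.0]
ft_force: [-0.5, 0.1, -1.6]
width: 0.059
gripper_force: 65.1
```

Request:
apply_moves(steps="-0.46 -0.99 0 0 0 0 0;0 0 0 0 0 0 0;0 0 0 0 0 0 0;0 0 0 0 0 0 0")

```text
t: 24.28
eef_pos: [0.6568, -0.2229, 0.1648]
ee_rot: [-0.001, -0.0, 1.0, 0.001]
ft_force: [0.0, -0.2, -1.7]
width: 0.0591
gripper_force: 65.2
```

Lower by 0.116 to about 0.048, release, and retreat up and back so the cameras see everything.

Request:
apply_moves(steps="-0.1 0 0.9 0 0 0 0;0 0 0.9 0 0 0 0;0 0 0.9 0 0 0 0;0 0 0.9 0 0 0 0;0 0 0.9 0 0 0 0;0 0 0.6 0 0 0 0;0 0 0.4 0 0 0 0;0 0 0.3 0 0 0 0;0 0 0 0 0 0 0;0 0 0 0 0 0 0")

```text
t: 25.12
eef_pos: [0.66, -0.2241, 0.0508]
ee_rot: [0.0, 0.0, 1.0, -0.0]
ft_force: [0.4, -1.1, -1.6]
width: 0.0589
gripper_force: 65.2
```

Request:
apply_moves(steps="0 0 0 0 0 0 0.9;0 0 0 0 0 0 0.9;0 0 0 0 0 0 0.9;0 0 0 0 0 0 0.9;0 0 -0.5 0 0 0 0.9;0 0 -0.9 0 0 0 0.9;0 0 -0.9 0 0 0 0.9;0 0 -0.9 0 0 0 0.9;0 0 -0.9 0 0 0 0.9;0 0 -0.9 0 0 0 0.9;0 0 -0.9 0 0 0 0.9;0 0 0 0 0 0 0.9")

```text
t: 26.12
eef_pos: [0.6622, -0.2251, 0.1736]
ee_rot: [0.004, 0.0, 1.0, -0.001]
ft_force: [0.2, -0.5, 1.2]
width: 0.0766
gripper_force: 0.0
```

```bash
cat >> h.py <<'E'
def spoons(d=None):
    d=d or cam('top'); W=cloud(d); hsv=cv2.cvtColor(d['frame'],cv2.COLOR_RGB2HSV).astype(int)
    reg=(W[...,0]>.34)&(W[...,0]<.6)&(W[...,1]<-.07)&(W[...,1]>-.36)&(W[...,2]<.06)
    m=reg&(hsv[...,2]>65)&(hsv[...,1]>70)
    for k in clus(m,40):
        v,u=np.nonzero(k); P=np.array([ray(d,a,b,.02)[:2] for a,b in zip(u,v)])
        c=P.mean(0); vx=np.linalg.svd(P-c)[2][0]; vx*=np.sign(vx[0]); s=(P-c)@vx; mid=c+vx*(s.min()+s.max())/2
        hd=P[s>-.01]; hm=np.median(W[k][:,2]); ch=hd.mean(0); vh=np.linalg.svd(hd-ch)[2][0]; vh*=np.sign(vh[0])
        print('spoon mid',mid.round(4),'yaw',np.degrees(np.arctan2(vh[1],vh[0])).round(1),'len',np.ptp(s).round(3),'handle c',ch.round(4),'z',hm.round(4),len(u))
E
python3 - <<'E'
from h import *
d=rims(); spoons(d); save(d,'pics/top2.png')
d=cam('scene');spoons(d)
E
```

```text
rim [ 0.6549 -0.2256] 0.0278 175 0.0807
rim [0.6563 0.1948] 0.0278 212 0.081
rim [ 0.6374 -0.0887] 0.0278 195 0.0811
rim [0.6361 0.0769] 0.0277 197 0.0814
rim [ 0.4283 -0.0027] 0.021 530 0.0845
spoon mid [ 0.4641 -0.133 ] yaw 5.5 len 0.154 handle c [ 0.4923 -0.1317] z 0.0166 588
spoon mid [ 0.4803 -0.1869] yaw 6.9 len 0.109 handle c [ 0.5026 -0.1863] z 0.0173 358
spoon mid [ 0.4605 -0.1964] yaw 7.5 len 0.166 handle c [ 0.4868 -0.1947] z 0.0178 311
spoon mid [ 0.5053 -0.1337] yaw 3.7 len 0.084 handle c [ 0.5218 -0.1325] z 0.0186 187
spoon mid [ 0.4696 -0.2516] yaw 8.2 len 0.167 handle c [ 0.5038 -0.2465] z 0.0186 472
spoon mid [ 0.4778 -0.3111] yaw 6.8 len 0.17 handle c [ 0.5144 -0.3066] z 0.0189 511
spoon mid [ 0.4679 -0.2836] yaw -84.5 len 0.031 handle c [ 0.4682 -0.2887] z 0.0083 43
spoon mid [ 0.4713 -0.3411] yaw -88.9 len 0.027 handle c [ 0.4716 -0.3428] z 0.0078 54
spoon mid [ 0.5945 -0.2377] yaw 1.6 len 0.037 handle c [ 0.6013 -0.2377] z 0.0018 42
```

View pics/top2.png

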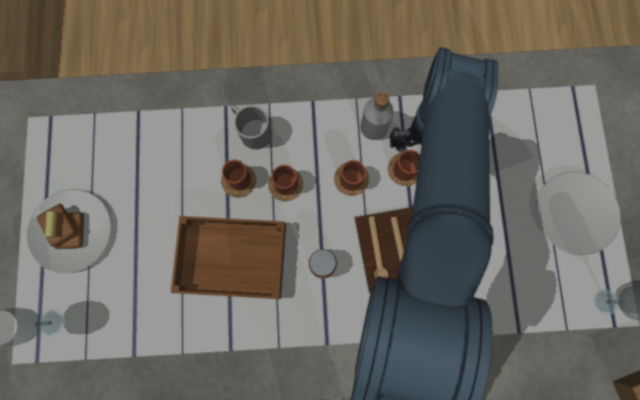

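All four pots stand within about 5 mm of their coaster centres, with rims at about (237,172), (285,178), (352,174) and (407,162). The arm hides two spoons, so I measure those in the first clear picture.

```bash
cat >> h.py <<'E'
from scipy.spatial.transform import Rotation as Ro
def tool(): 
    s=robot.state(); w,x,y,z=s['ee_rot']; return np.array(s['eef_pos']),Ro.from_quat([x,y,z,w]).as_matrix()
def to(p):
    e,R=tool(); print('units',(R.T@(np.array(p)-e)/.02).round(2),'eef',e.round(4))
E
python3 - <<'E'
from h import *
d=cam('top'); f=cv2.imread('pics/top0.png')[:,:,::-1]; hsv=cv2.cvtColor(np.ascontiguousarray(f),cv2.COLOR_RGB2HSV).astype(int)
m=(hsv[...,2]>80)&(hsv[...,1]>60)&(hsv[...,0]<25); m[:,:340]=0;m[:,480:]=0;m[:200]=0;m[295:]=0
for k in clus(m,60):
    v,u=np.nonzero(k); P=np.array([ray(d,a,b,.02)[:2] for a,b in zip(u,v)]); c=P.mean(0); vx=np.linalg.svd(P-c)[2][0]; vx*=np.sign(vx[0]); s=(P-c)@vx
    h=P[s>s.min()+.045]; ch=h.mean(0); vh=np.linalg.svd(h-ch)[2][0]; vh*=np.sign(vh[0]); s=(P-ch)@vh
    tip=ch+vh*s.min(); print('tip',tip.round(4),'end',(ch+vh*s.max()).round(4),'len',np.ptp(s).round(4),'yaw',np.degrees(np.arctan2(vh[1],vh[0])).round(1),'grasp@120',(ch+vh*(s.max()-.04)).round(4))
A=[];b=[]
for q2,q4,r,z in [(.323,2.101,.4542,.1553),(.404,1.965,.5112,.1575),(.537,1.539,.6494,.2304)]:
    a=q2+q4; A+=[[1,0,np.sin(q2),np.sin(a)],[0,1,np.cos(q2),np.cos(a)]]; b+=[r,z]
print(np.linalg.lstsq(np.array(A),np.array(b),rcond=None)[:2], robot.state()['qpos'].round(3),tool()[0])
E
```

```text
tip [ 0.3955 -0.3193] end [ 0.553  -0.2996] len 0.1587 yaw 7.1 grasp@120 [ 0.5133 -0.3046]
tip [ 0.385 -0.262] end [ 0.5421 -0.2377] len 0.159 yaw 8.8 grasp@120 [ 0.5026 -0.2438]
tip [ 0.38   -0.1417] end [ 0.5381 -0.1282] len 0.1587 yaw 4.9 grasp@120 [ 0.4983 -0.1316]
tip [ 0.3747 -0.2022] end [ 0.5329 -0.1828] len 0.1593 yaw 7.0 grasp@120 [ 0.4932 -0.1877]
(array([0.00110774, 0.01140509, 0.50568898, 0.44538189]), array([3.05628562e-07])) [ 0.189  0.682  0.117  1.457 -0.087  1.008  1.896] [ 0.65943586 -0.22405082  0.16829517]
```

Request:
apply_moves(steps="0 0 -0.9 0 0 0 0.5;0 0 -0.9 0 0 0 0.5;0 0 -0.9 0 0 0 0.5;0 0 -0.9 0 0 0 0.5;0 0 -0.9 0 0 0 0.5;0 0 0 1 0 0 0.5;0 0 0 1 0 0 0.5;0 0 0 1 0 0 0.5;0 0 0 1 0 0 0.5;0 0 0 1 0 0 0.5;0 0 0 0 0 0 0.5;0 0 0 0 0 0 0.5")

```text
t: 27.27
eef_pos: [0.6594, -0.2215, 0.2562]
ee_rot: [-0.001, -0.002, 0.966, -0.258]
ft_force: [0.1, -0.0, 0.2]
width: 0.0426
gripper_force: 0.0
```

```bash
cat > fk.py <<'E'
import numpy as np, itertools
from scipy.spatial.transform import Rotation as Ro
from scipy.optimize import least_squares
from h import robot
def fk(q,p,s):
    h,L1,L2,L3,o1,o2,o3,yaw0=p; R=np.eye(3); x=np.array([0,0,h]); y=np.array([0,1.,0]); 
    def rz(a): return Ro.from_rotvec([0,0,a]).as_matrix()
    def ry(a): return Ro.from_rotvec([0,a,0]).as_matrix()
    R=rz(-q[0]); x=x+R@[0,o1,0]; R=R@ry(q[1])@rz(s[0]*q[2]); x=x+R@[0,o2,L1]; R=R@ry(q[3])@rz(s[1]*q[4]); x=x+R@[0,o3,L2]; R=R@ry(q[5])@rz(s[2]*q[6]+yaw0); x=x+R@[0,0,L3]
    return x,R
E
cat > fit.py <<'E'
from fk import *
from h import tool
D=[([-1.29316295,0.53719326,-0.00442662,1.53885188,0.00258295,1.06731353,-0.07120772],[0.21892132,0.61135539,0.23040394],[0,.17105,.98526,-.00088]),
([-.453,.323,-.007,2.101,.001,.722,1.114],[.42506,.15993,.1553],[-.002,-.002,1,0]),
([-.507,.404,.017,1.965,-.013,.774,1.095],[.46938,.2025,.1575],[-.001,-.003,1,.001]),
([.189,.682,.117,1.457,-.087,1.008,1.896],[.65944,-.22405,.1683],[0.002,0,1,0])]
D=[(q,np.array(x),Ro.from_quat([r[1],r[2],r[3],r[0]]).as_matrix()) for q,x,r in D]
s=robot.state(); x,R=tool(); D.append((s['qpos'],x,R)); print(s['qpos'].round(3),x.round(4),R[:,2].round(3))
best=[]
for sg in itertools.product([1,-1],repeat=3):
    def res(p): 
        o=[]
        for q,x,R in D: X,Q=fk(q,p,sg); o+=list(X-x)+list((Q-R).ravel()*.3)
        return np.array(o+list(np.array(p)[4:7]*1e-3))
    for y0 in (0,1.57,3.14,-1.57):
        f=least_squares(res,[.33,.5,.44,.32,0,0,0,y0]); best.append((f.cost,sg,f.x.round(4).tolist()))
best.sort(key=lambda b:b[0])
for b in best[:5]: print(b)
E
python3 fit.py
```

```text
[-0.217  0.596  0.346  1.537  0.384  1.034  1.448] [ 0.6594 -0.2215  0.2562] [-0.002 -0.498 -0.867]
(np.float64(2.2494477690881744e-06), (-1, -1, -1), [0.3485, 0.5045, 0.4461, 0.3355, -0.0243, -0.0207, 0.0001, 1.5705])
(np.float64(2.249447769088277e-06), (-1, -1, -1), [0.3485, 0.5045, 0.4461, 0.3355, -0.0243, -0.0207, 0.0001, 1.5705])
(np.float64(2.2494477690883883e-06), (-1, -1, -1), [0.3485, 0.5045, 0.4461, 0.3355, -0.0243, -0.0207, 0.0001, 1.5705])
(np.float64(2.2494477691124156e-06), (-1, -1, -1), [0.3485, 0.5045, 0.4461, 0.3355, -0.0243, -0.0207, 0.0001, 1.5705])
(np.float64(0.05536568587477403), (-1, 1, -1), [-0.3034, 0.3443, 0.5382, -0.5188, -0.1015, -0.0724, 0.1038, 1.5189])
```

```bash
cat >> fk.py <<'E'
P=[0.3485,0.5045,0.4461,0.3355,-0.0243,-0.0207,0.0001,1.5705];S=(-1,-1,-1)
lo=np.array([-2.7,-.37,-1.27,.24,-1.31,.19,-2.76]);hi=np.array([2.7,2.16,1.26,2.4,4.45,1.91,2.76])
def Rt(az,tilt):
    "tool z heading az, tilt from down; tool x = bowl dir (down/back) , tool y = z x x"
    c,s=np.cos(az),np.sin(az); z=np.array([c*np.sin(tilt),s*np.sin(tilt),-np.cos(tilt)]); x=np.array([-c*np.cos(tilt),-s*np.cos(tilt),-np.sin(tilt)]); return np.stack([x,np.cross(z,x),z],1)
def ik(x,R,q0,w=.01):
    def res(q):
        X,Q=fk(q,P,S); return np.r_[X-x,.3*Ro.from_matrix(Q.T@R).as_rotvec(),w*.1*(q-q0)]
    f=least_squares(res,np.clip(q0,lo+.01,hi-.01),bounds=(lo+.02,hi-.02)); return f.x,np.linalg.norm(res(f.x)[:6])
def walk(x0,x1,az,t1,q,n=24):
    "down at x0 with heading az, then tilt/move to t1 at x1"
    e=0
    for t in np.linspace(0,1,n): q,er=ik(x0+(x1-x0)*t,Rt(az,t1*t),q); e=max(e,er)
    return q,e
E
python3 - <<'E'
from fk import *
q0=np.array([.189,.682,.117,1.457,-.087,1.008,1.896])
for nm,p in dict(C4=(.657,-.2235),C3=(.640,-.086),C2=(.638,.080),C1=(.657,.198)).items():
  for tl in (60,70):
    tl=np.radians(tl)
    for azd in (0,-30,-60,-75,-90,-105,-120):
        az=np.radians(azd); R=Rt(az,tl)
        tip=np.r_[p,.017]+np.r_[-np.cos(az),-np.sin(az),0]*.012
        tcp=tip-.12*R[:,0]+.003*R[:,2]; pre=tcp-.09*R[:,0]
        qd,ed=ik(np.r_[p,.28],Rt(az,0),q0-np.r_[np.zeros(6),0])
        if ed>.002: print(nm,azd,'down fails',ed.round(3),qd.round(2)); continue
        qa,ea=walk(np.r_[p,.28],pre,az,tl,qd); qb,eb=ik(tcp,R,qa)
        print(nm,round(np.degrees(tl)),azd,'err',ea.round(4),eb.round(4),qb.round(2) if max(ea,eb)<.003 else '')
E
```

```text
C4 60 0 err 0.092 0.1172 
C4 60 -30 err 0.0001 0.0 [ 0.45  0.78 -0.39  2.11  2.57  0.91 -1.13]
C4 60 -60 err 0.0 0.0 [-0.65  1.04  0.82  1.98  1.66  0.32 -1.36]
C4 60 -75 err 0.0 0.0 [-0.77  1.25  1.06  1.83  0.22  0.34 -0.21]
C4 60 -90 err 0.0 0.0 [-0.68  1.22  0.97  1.65  0.24  0.7  -0.32]
C4 60 -105 err 0.0 0.0 [-0.58  1.24  0.91  1.46  0.17  1.01 -0.39]
C4 60 -120 err 0.0 0.0 [-0.47  1.28  0.88  1.26  0.09  1.31 -0.45]
C4 70 0 err 0.1249 0.0 
C4 70 -30 err 0.0001 0.0 [ 0.37  0.86 -0.33  2.19  2.68  1.22 -1.28]
C4 70 -60 err 0.0 0.0 [-0.81  1.22  0.92  2.02  1.68  0.38 -1.58]
C4 70 -75 err 0.0 0.0 [-0.89  1.41  1.12  1.84  0.29  0.39 -0.41]
C4 70 -90 err 0.0 0.0 [-0.76  1.34  1.    1.63  0.31  0.78 -0.46]
C4 70 -105 err 0.0 0.0 [-0.63  1.34  0.94  1.4   0.24  1.12 -0.47]
C4 70 -120 err 0.0 0.0 [-0.49  1.38  0.91  1.16  0.16  1.44 -0.49]
C3 60 0 err 0.1111 0.1455 
C3 60 -30 err 0.0 0.0 [-0.25  0.74  0.08  2.2   2.35  0.86 -1.45]
C3 60 -60 err 0.0 0.0 [-1.05  1.22  1.05  1.99  0.44  0.22 -0.42]
C3 60 -75 err 0.0 0.0 [-0.93  1.14  0.91  1.82  0.44  0.6  -0.5 ]
C3 60 -90 err 0.0 0.0 [
[... 1668 characters left out ...]
.0 0.0 [-1.17  1.1   0.74  1.6   0.5   0.88 -0.56]
C1 60 -75 err 0.0 0.0 [-1.08  1.15  0.7   1.41  0.36  1.16 -0.57]
C1 60 -90 err 0.0 0.0 [-0.98  1.22  0.69  1.21  0.24  1.43 -0.6 ]
C1 60 -105 err 0.0 0.0 [-0.88  1.29  0.69  1.01  0.11  1.68 -0.67]
C1 60 -120 err 0.0 0.0044 
C1 70 0 err 0.0 0.0 [-0.52  0.83 -0.08  2.2   2.52  1.16 -1.45]
C1 70 -30 err 0.0 0.0 [-1.53  1.37  1.08  1.97  0.96  0.21 -1.02]
C1 70 -60 err 0.0 0.0 [-1.24  1.2   0.75  1.56  0.57  0.99 -0.67]
C1 70 -75 err 0.0 0.0 [-1.13  1.25  0.72  1.34  0.42  1.29 -0.62]
C1 70 -90 err 0.0 0.0 [-1.01  1.32  0.71  1.09  0.3   1.58 -0.62]
C1 70 -105 err 0.0 0.0 [-0.87  1.41  0.71  0.84  0.18  1.87 -0.66]
C1 70 -120 err 0.0368 0.0434
```

Request:
apply_moves(steps="0 0 0 -1 0 0 0.5;0 0 0 -1 0 0 0.5;0 0 0 -1 0 0 0.5;0 0 0 -1 0 0 0.5;0 0 0 -1 0 0 0.5;0 0 0 0 0 0 0.5;0.9 -0.48 0.4 0 0 0 0.5;0.9 -0.48 0.4 0 0 0 0.5;0.9 -0.48 0.4 0 0 0 0.5;0.9 -0.48 0.9 0 0 0 0.5;0.9 -0.48 0.9 0 0 0 0.5;0.9 -0.48 0.9 0 0 0 0.5")

```text
t: 28.27
eef_pos: [0.5501, -0.2842, 0.1803]
ee_rot: [0.001, 0.001, 1.0, -0.001]
ft_force: [0.1, 0.3, -0.3]
width: 0.0424
gripper_force: 0.0
```

Request:
apply_moves(steps="0.9 -0.48 0.9 0 0 0 0.5;0.9 -0.48 0.9 0 0 0 0.5;0 0 0.9 0 0 -0.59 0.5;0 0 0.5 0 0 -0.59 0.5;0 0 0 0 0 0 0.5;0 0 0 0 0 0 0.5;0 0 0 0 0 0 0.5")

```text
t: 28.85
eef_pos: [0.5161, -0.302, 0.1174]
ee_rot: [0.001, -0.06, 0.998, -0.001]
ft_force: [0.6, 0.1, -0.1]
width: 0.0426
gripper_force: 0.0
```

Run:
```python
from h import *
to([.5135,-.3015,.0115]); e,R=tool(); print(np.degrees(np.arctan2(R[1,1],R[0,1]))-90,robot.state()['qpos'].round(2))
rims()
```

```text
units [0.13 0.05 5.29] eef [ 0.5161 -0.302   0.1174]
6.903405879824518 [ 0.39  0.59  0.09  1.77 -0.07  0.78  2.21]
rim [ 0.6548 -0.2257] 0.0279 215 0.081
rim [0.6562 0.1949] 0.0278 212 0.0806
rim [ 0.6374 -0.0887] 0.0278 195 0.0817
rim [0.636  0.0769] 0.0277 197 0.0815
rim [ 0.4283 -0.0026] 0.021 529 0.0844
```

Request:
apply_moves(steps="0.13 0.05 0.9 0 0 0 0.5;0 0 0.9 0 0 0 0.5;0 0 0.9 0 0 0 0.5;0 0 0.9 0 0 0 0.5;0 0 0.7 0 0 0 0.5;0 0 0.5 0 0 0 0.5;0 0 0.35 0 0 0 0.5;0 0 0 0 0 0 0.5;0 0 0 0 0 0 0.5;0 0 0 0 0 0 0.5")

```text
t: 29.73
eef_pos: [0.5136, -0.3007, 0.0142]
ee_rot: [0.001, -0.062, 0.998, -0.0]
ft_force: [0.2, 0.0, 0.5]
width: 0.0428
gripper_force: 0.0
```

Request:
apply_moves(steps="0 0 0 0 0 0 0;0 0 0 0 0 0 0;0 0 0 0 0 0 0;0 0 0 0 0 0 0;0 0 0 0 0 0 0;0 0 -0.5 0 0 0 0;0 0 -0.8 0 0 0 0;0 0 -0.9 0 0 0 0;0 0 -0.9 0 0 0 0;0 0 0 0 0 0 0;0 0 0 0 0 0 0")

```text
t: 30.65
eef_pos: [0.5137, -0.3006, 0.0766]
ee_rot: [0.001, -0.062, 0.998, -0.001]
ft_force: [-0.1, -0.4, 0.3]
width: 0.0115
gripper_force: 58.6
```

Run:
```python
from h import *
d=cam('scene'); cv2.imwrite('pics/s2.png',cv2.resize(d['frame'][140:320,100:340,::-1],None,fx=3,fy=3))
```

```text
(no output)
```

View pics/s2.png

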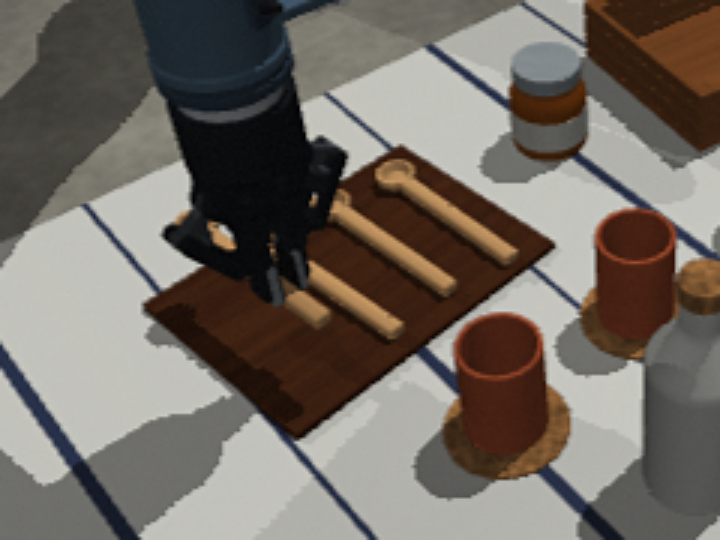

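The crop shows the spoon gripped by its handle and lifted off the board, with its shadow at about (250,380). I carry it over coaster 4 and swing the tool round to face -y.

Request:
apply_moves(steps="0 0 -0.9 0 0 0 0;-0.4 0 -0.9 0 0 0 0;-0.6 0 -0.9 0 0 0 0;-0.6 0 -0.9 0 0 0 0;-0.65 0 -0.9 0 0 0 0;-0.65 0 -0.9 0 0 0 0;-0.7 0 -0.9 0 0 0 0;-0.7 0 -0.9 0 0 0 0;-0.7 0 -0.9 0 0 0 0;-0.7 0 -0.9 0 0 0 0;-0.7 0 -0.9 0 0 0 0;-0.7 0 -0.9 0 0 0 0")

```text
t: 31.7
eef_pos: [0.6538, -0.2823, 0.2906]
ee_rot: [-0.001, -0.062, 0.998, 0.001]
ft_force: [1.0, 0.1, -0.7]
width: 0.0117
gripper_force: 58.5
```

Request:
apply_moves(steps="0 0 0 0 0 0.9 0;0 0 0 0 0 0.9 0;0 0 0 0 0 0.9 0;0 0 0 0 0 0.9 0;0 0 0 0 0 0.9 0;0 0 0 0 0 0.9 0;0 0 0 0 0 0.9 0;0 0 0 0 0 0.9 0;0 0 0 0 0 0.9 0;0 0 0 0 0 0.9 0;0 0 0 0 0 0.9 0;0 0 0 0 0 0.9 0")

```text
t: 32.7
eef_pos: [0.6533, -0.2824, 0.2896]
ee_rot: [-0.001, 0.485, 0.875, -0.0]
ft_force: [-0.3, 0.6, -1.1]
width: 0.0114
gripper_force: 58.6
```

Request:
apply_moves(steps="0 0 0 0 0 0.9 0;0 0 0 0 0 0.9 0;0 0 0 0 0 0.9 0;0 0 0 0 0 0.9 0;0 0 0 0 0 0.9 0;0 0 0 0 0 0.9 0;0 0 0 0 0 0 0;0 0 0 0 0 0 0")

```text
t: 33.37
eef_pos: [0.6535, -0.2825, 0.29]
ee_rot: [-0.001, 0.707, 0.707, -0.001]
ft_force: [0.4, 1.3, -0.4]
width: 0.012
gripper_force: 58.5
```

Run:
```python
from h import *
to([.656,-.2865,.29]); e,R=tool(); print(R.round(2).tolist(),robot.state()['qpos'].round(2),robot.state()['width'])
```

```text
units [-0.2   0.13  0.  ] eef [ 0.6535 -0.2825  0.29  ]
[[-0.0, 1.0, -0.0], [1.0, 0.0, 0.0], [0.0, -0.0, -1.0]] [ 0.06  0.64  0.49  1.3  -0.3   1.27  0.55] 0.011983428063078345
```

Request:
apply_moves(steps="-0.2 0.13 0 0 -0.97 0 0;0 0 0 0 -0.97 0 0;0 0 0 0 -0.97 0 0;0 0 0 0 -0.97 0 0;0 0 0 0 -0.97 0 0;0 0 0 0 -0.97 0 0;0 0 0 0 -0.97 0 0;0 0 0 0 -0.97 0 0;0 0 0 0 -0.97 0 0;0 0 0 0 -0.97 0 0;0 0 0 0 -0.97 0 0;0 0 0 0 -0.97 0 0")

```text
t: 34.37
eef_pos: [0.6574, -0.2854, 0.2909]
ee_rot: [0.405, 0.578, 0.58, -0.406]
ft_force: [-0.3, 0.1, -1.6]
width: 0.0117
gripper_force: 58.6
```

Request:
apply_moves(steps="0 0 0 0 0 0 0;0 0 0 0 0 0 0;0 0 0 0 0 0 0")

```text
t: 34.62
eef_pos: [0.6562, -0.2879, 0.2925]
ee_rot: [0.404, 0.581, 0.579, -0.405]
ft_force: [0.3, -1.0, -0.4]
width: 0.0116
gripper_force: 58.6
```

```bash
cat >> h.py <<'E'
def tipest(px,py):
    e,R=tool(); t=e+R@[.12,0,-.003]; print('tip',t.round(4),'tilt',np.degrees(np.arccos(-R[2,2])).round(1),'yerr',R[:,1].round(3))
    x,z=R[:,0],R[:,2]; fin=np.array([px,py+.012,.017])-.12*x+.003*z
    print('pre:');to(fin-.09*x); print('fin:');to(fin)
E
python3 - <<'E'
from h import *
tipest(.656,-.2235); d=cam('scene'); cv2.imwrite('pics/s3.png',cv2.resize(d['frame'][120:320,180:440,::-1],None,fx=2.5,fy=2.5)); print(robot.state()['qpos'].round(2))
E
```

```text
tip [ 0.6564 -0.2435  0.181 ] tilt 69.7 yerr [ 1.    -0.003  0.   ]
pre:
units [ 3.75 -0.03  1.34] eef [ 0.6562 -0.2879  0.2925]
fin:
units [ 8.25 -0.03  1.34] eef [ 0.6562 -0.2879  0.2925]
[-0.74  1.05  1.07  1.65  0.47  0.85 -0.33]
```

View pics/s3.png

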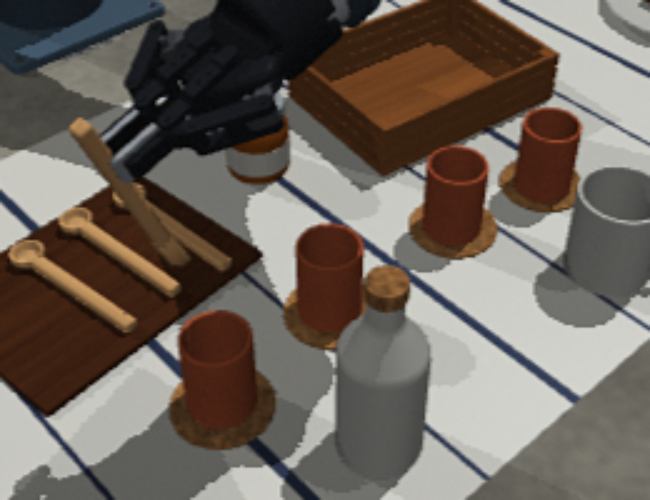

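The crop shows the spoon held bowl-down, with its bowl at about (175,250) and its handle end at (85,125), above the pot. I move to the pre-insertion pose and check the spoon's line from depth.

Request:
apply_moves(steps="0 0 0.67 0 0 0 0;0 0 0.67 0 0 0 0;0.9 0 0 0 0 0 0;0.9 0 0 0 0 0 0;0.9 0 0 0 0 0 0;0.7 0 0 0 0 0 0;0 0 0 0 0 0 0;0 0 0 0 0 0 0;0 0 0 0 0 0 0")

```text
t: 35.42
eef_pos: [0.6566, -0.2887, 0.219]
ee_rot: [0.405, 0.58, 0.579, -0.406]
ft_force: [-0.3, -0.3, 0.2]
width: 0.0113
gripper_force: 58.6
```

```bash
cat >> h.py <<'E'
def held(lim=.03):
    e,R=tool()
    for n in('scene','top'):
        d=cam(n); W=cloud(d); hsv=cv2.cvtColor(d['frame'],cv2.COLOR_RGB2HSV).astype(int)
        L=(W-e)@R; m=(abs(L[...,1])<.03)&(L[...,0]>-.07)&(L[...,0]<.16)&(abs(L[...,2])<lim)&(hsv[...,1]>70)&(hsv[...,2]>60)&(hsv[...,0]>10)&(hsv[...,0]<25)&(W[...,2]>.09)
        if m.sum()<10: print(n,'few',m.sum()); continue
        P=L[m]; print(n,m.sum(),'tool-x range',np.percentile(P[:,0],[1,99]).round(3),'y,z mean',P[:,1:].mean(0).round(4),'slopes',[np.polyfit(P[:,0],P[:,k],1)[0].round(3) for k in(1,2)])
E
python3 - <<'E'
from h import *
tipest(.656,-.2235); held(); rims()
E
```

```text
tip [ 0.6567 -0.2447  0.1074] tilt 69.9 yerr [ 1.    -0.002  0.   ]
pre:
units [ 0.31 -0.04 -0.01] eef [ 0.6566 -0.2887  0.219 ]
fin:
units [ 4.81 -0.04 -0.01] eef [ 0.6566 -0.2887  0.219 ]
scene 432 tool-x range [-0.043  0.102] y,z mean [0.0039 0.001 ] slopes [np.float64(0.027), np.float64(-0.0)]
top 131 tool-x range [-0.045  0.113] y,z mean [-0.0015 -0.0021] slopes [np.float64(0.04), np.float64(0.013)]
rim [ 0.6546 -0.2257] 0.0278 96 0.0809
rim [ 0.6373 -0.0888] 0.0277 195 0.0815
rim [0.6347 0.0763] 0.0266 75 0.0811
rim [ 0.4283 -0.0026] 0.021 529 0.0846
```

Request:
apply_moves(steps="0.7 0 0 0 0 0 0;0.7 0 0 0 0 0 0;0.7 0 0 0 0 0 0;0.7 0 0 0 0 0 0;0.7 0 0 0 0 0 0;0.7 0 0 0 0 0 0;0.6 0 0 0 0 0 0;0 0 0 0 0 0 0;0 0 0 0 0 0 0;0 0 0 0 0 0 0")

```text
t: 36.4
eef_pos: [0.6566, -0.256, 0.1291]
ee_rot: [0.405, 0.581, 0.579, -0.405]
ft_force: [-0.7, 0.1, 0.3]
width: 0.0115
gripper_force: 58.6
```

Run:
```python
from h import *
tipest(.656,-.2235); held(); rims(); print(robot.state()['ft_force'])
```

```text
tip [ 0.6568 -0.2119  0.0174] tilt 69.9 yerr [ 1.    -0.003  0.001]
pre:
units [-4.47 -0.04 -0.01] eef [ 0.6566 -0.256   0.1291]
fin:
units [ 0.03 -0.04 -0.01] eef [ 0.6566 -0.256   0.1291]
scene 188 tool-x range [-0.044  0.041] y,z mean [0.0028 0.0008] slopes [np.float64(0.029), np.float64(0.001)]
top 81 tool-x range [-0.044  0.015] y,z mean [-0.0025 -0.0025] slopes [np.float64(0.088), np.float64(-0.043)]
rim [0.6596 0.1965] 0.0246 57 0.081
rim [ 0.6443 -0.2032] 0.005 22 0.0793
rim [ 0.6503 -0.2281] 0.0234 44 0.0809
rim [ 0.637  -0.0887] 0.0275 112 0.0809
rim [0.6353 0.0767] 0.0273 67 0.0809
rim [ 0.4283 -0.0026] 0.021 530 0.0844
[ 0.05003803  0.42548054 -0.58862365]
```

Request:
apply_moves(steps="0 0 0 0 0 0 0.4;0 0 0 0 0 0 0.4;0 0 0 0 0 0 0.4;0 0 0 0 0 0 0.4;0 0 -0.5 0 0 0 0.4;0 0 -0.9 0 0 0 0.4;0 0 -0.9 0 0 0 0.4;0 0 -0.9 0 0 0 0.4;0 0 -0.9 0 0 0 0.4;-0.9 0 -0.5 0 0 0 0.4;-0.9 0 0 0 0 0 0.4;-0.9 0 0 0 0 0 0.4")

```text
t: 37.55
eef_pos: [0.657, -0.1875, 0.2122]
ee_rot: [0.405, 0.58, 0.579, -0.405]
ft_force: [-0.2, -0.8, -0.2]
width: 0.0342
gripper_force: 0.0
```

```bash
cat >> h.py <<'E'
def stand():
    d=cam('scene'); W=cloud(d); hsv=cv2.cvtColor(d['frame'],cv2.COLOR_RGB2HSV).astype(int)
    m=(W[...,2]>.092)&(W[...,2]<.2)&(W[...,0]>.55)&(W[...,0]<.74)&(abs(W[...,1])<.35)&(hsv[...,1]>70)&(hsv[...,2]>60)&(hsv[...,0]>10)&(hsv[...,0]<25)
    for k in clus(m,20):
        P=W[k]; c=P.mean(0); v=np.linalg.svd(P-c)[2][0]; v*=np.sign(v[2]); b=c-v*(c[2]-.02)/v[2]; print('stand top',P[P[:,2].argmax()].round(3),'lean deg',np.degrees(np.arccos(v[2])).round(1),'dir',v.round(2),'extrap at z.02',b.round(3),len(P))
    return d
E
python3 - <<'E'
from h import *
rims(); d=stand(); cv2.imwrite('pics/s4.png',cv2.resize(d['frame'][120:320,180:440,::-1],None,fx=2.5,fy=2.5))
E
```

```text
rim [ 0.6554 -0.2233] 0.0259 224 0.0812
rim [ 0.6373 -0.0887] 0.0276 127 0.0816
rim [0.6361 0.0769] 0.0278 196 0.0817
rim [ 0.4283 -0.0027] 0.021 529 0.0846
stand top [ 0.657 -0.273  0.161] lean deg 22.0 dir [-0.05 -0.37  0.93] extrap at z.02 [ 0.667 -0.218  0.02 ] 174
```

View pics/s4.png

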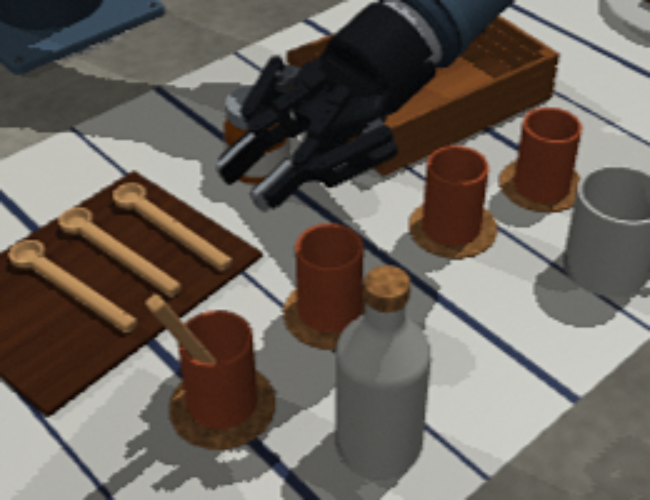

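The spoon stands in pot C4 leaning 22°, with its handle on the rim at (180,330) in the crop. Next is spoon 3, for C3.

Request:
apply_moves(steps="0 0 0 0 0.97 0 0.5;0 0 0 0 0.97 0 0.5;0 0 0 0 0.97 0 0.5;0 0 0 0 0.97 0 0.5;0 0 0 0 0.97 0 0.5;0 0 0 0 0.97 0 0.5;0 0 0 0 0.97 0 0.5;0 0 0 0 0.97 0 0.5;0 0 0 0 0.97 0 0.5;0 0 0 0 0.97 0 0.5;0 0 0 0 0.97 0 0.5;0 0 0 0 0.97 0 0.5")

```text
t: 38.65
eef_pos: [0.6561, -0.1892, 0.2115]
ee_rot: [-0.001, 0.709, 0.706, 0.002]
ft_force: [0.6, -0.2, -1.9]
width: 0.0426
gripper_force: 0.0
```

Request:
apply_moves(steps="0 0 0 0 0 0 0.5;-0.34 -0.96 0 0 0 0 0.5;-0.34 -0.96 0 0 0 0 0.5;-0.34 -0.96 0 0 0 0 0.5;-0.34 -0.96 0 0 0 0 0.5;-0.34 -0.96 0 0 0 0 0.5;-0.34 -0.96 0 0 0 0 0.5;-0.34 -0.96 0 0 0 0 0.5;-0.34 -0.96 0 0 0 0 0.5;0 0 0.3 0 0 -0.97 0.5;0 0 0.3 0 0 -0.97 0.5;0 0 0.3 0 0 -0.97 0.5")

```text
t: 39.65
eef_pos: [0.5018, -0.242, 0.1919]
ee_rot: [-0.0, 0.591, 0.807, -0.001]
ft_force: [-0.5, 1.0, 0.5]
width: 0.0429
gripper_force: 0.0
```

Request:
apply_moves(steps="0 0 0.3 0 0 -0.97 0.5;0 0 0.3 0 0 -0.97 0.5;0 0 0.3 0 0 -0.97 0.5;0 0 0.3 0 0 -0.97 0.5;0 0 0.3 0 0 -0.97 0.5;0 0 0.3 0 0 -0.97 0.5;0 0 0.3 0 0 -0.97 0.5;0 0 0.3 0 0 -0.97 0.5;0 0 0.3 0 0 -0.97 0.5;0 0 0.3 0 0 -0.97 0.5;0 0 0.3 0 0 -0.97 0.5;0 0 0.3 0 0 -0.97 0.5")

```text
t: 40.65
eef_pos: [0.502, -0.2418, 0.1196]
ee_rot: [-0.001, 0.022, 1.0, -0.001]
ft_force: [-0.2, 0.8, 0.5]
width: 0.0427
gripper_force: 0.0
```

Request:
apply_moves(steps="0 0 0.3 0 0 -0.97 0.5;0 0 0.3 0 0 -0.97 0.5;0 0 0 0 0 0 0.5;0 0 0 0 0 0 0.5")

```text
t: 40.98
eef_pos: [0.502, -0.2417, 0.1079]
ee_rot: [-0.001, -0.075, 0.997, -0.0]
ft_force: [0.6, 0.4, -0.2]
width: 0.0428
gripper_force: 0.0
```

Run:
```python
from h import *
to([.5026,-.2410,.0125]); e,R=tool(); print(np.degrees(np.arctan2(R[1,1],R[0,1]))-90,R[:,2].round(3),robot.state()['qpos'].round(2))
spoons(cam('scene'))
```

```text
units [-0.04  0.03  4.77] eef [ 0.502  -0.2417  0.1079]
8.626496708749116 [-0.002 -0.    -1.   ] [ 0.37  0.55 -0.01  1.88  0.01  0.72  2.08]
spoon mid [ 0.463  -0.1369] yaw 4.8 len 0.167 handle c [ 0.4996 -0.1345] z 0.0184 396
spoon mid [ 0.4595 -0.1938] yaw 6.9 len 0.165 handle c [ 0.4963 -0.1903] z 0.0187 398
spoon mid [ 0.4684 -0.2518] yaw 8.4 len 0.167 handle c [ 0.5034 -0.2465] z 0.0186 469
```

Request:
apply_moves(steps="0 0 0.9 0 0 0 0.5;0 0 0.9 0 0 0 0.5;0 0 0.9 0 0 0 0.5;0 0 0.9 0 0 0 0.5;0 0 0.7 0 0 0 0.5;0 0 0.4 0 0 0 0.5;0 0 0.05 0 0 0 0.5;0 0 0 0 0 0 0.5;0 0 0 0 0 0 0.5")

```text
t: 41.78
eef_pos: [0.5036, -0.242, 0.0144]
ee_rot: [0.001, -0.076, 0.997, -0.0]
ft_force: [0.7, -0.3, 0.0]
width: 0.0427
gripper_force: 0.0
```

Request:
apply_moves(steps="0 0 0 0 0 0 0;0 0 0 0 0 0 0;0 0 0 0 0 0 0;0 0 0 0 0 0 0;0 0 0 0 0 0 0;0 0 -0.5 0 0 0 0;0 0 -0.8 0 0 0 0;0 0 -0.9 0 0 0 0;0 0 -0.9 0 0 0 0;0 0 0 0 0 0 0")

```text
t: 42.62
eef_pos: [0.5052, -0.2428, 0.0794]
ee_rot: [0.003, -0.077, 0.997, -0.001]
ft_force: [1.0, 0.2, -0.8]
width: 0.0119
gripper_force: 58.7
```

Request:
apply_moves(steps="0 0 -0.9 0 0 0 0;-0.5 0.2 -0.9 0 0 0 0;-0.6 0.3 -0.9 0 0 0 0;-0.7 0.33 -0.9 0 0 0 0;-0.7 0.33 -0.9 0 0 0 0;-0.7 0.33 -0.9 0 0 0 0;-0.7 0.33 -0.9 0 0 0 0;-0.7 0.33 -0.9 0 0 0 0;-0.7 0.33 -0.9 0 0 0 0;-0.7 0.33 -0.9 0 0 0 0;-0.7 0.33 -0.8 0 0 0 0;-0.7 0.33 -0.8 0 0 0 0")

```text
t: 43.62
eef_pos: [0.6388, -0.1499, 0.2883]
ee_rot: [-0.0, -0.077, 0.997, 0.0]
ft_force: [0.8, -0.5, -0.9]
width: 0.0113
gripper_force: 58.7
```

Run:
```python
from h import *
to([.639,-.149,.29]); e,R=tool(); print(np.degrees(np.arctan2(R[1,1],R[0,1]))-90,robot.state()['width']); held()
```

```text
units [-0.02  0.05 -0.08] eef [ 0.6388 -0.1499  0.2883]
8.800139172165316 0.011299370087749288
scene 570 tool-x range [-0.04   0.116] y,z mean [-0.0032 -0.0027] slopes [np.float64(0.005), np.float64(0.004)]
top few 9
```

Request:
apply_moves(steps="0 0 0 0 0 0.97 0;0 0 0 0 0 0.97 0;0 0 0 0 0 0.97 0;0 0 0 0 0 0.97 0;0 0 0 0 0 0.97 0;0 0 0 0 0 0.97 0;0 0 0 0 0 0.97 0;0 0 0 0 0 0.97 0;0 0 0 0 0 0.97 0;0 0 0 0 0 0.97 0;0 0 0 0 0 0.97 0;0 0 0 0 0 0.97 0")

```text
t: 44.72
eef_pos: [0.6369, -0.1515, 0.2859]
ee_rot: [-0.001, 0.511, 0.86, -0.001]
ft_force: [0.5, -0.6, -0.2]
width: 0.0115
gripper_force: 58.7
```

Request:
apply_moves(steps="0 0 0 0 0 0.97 0;0 0 0 0 0 0.97 0;0 0 0 0 0 0.97 0;0 0 0 0 0 0.97 0;0 0 0 0 0 0.97 0;0 0 0 0 0 0 0;0 0 0 0 0 0 0;0 0 0 0 -0.97 0 0;0 0 0 0 -0.97 0 0;0 0 0 0 -0.97 0 0;0 0 0 0 -0.97 0 0;0 0 0 0 -0.97 0 0")

```text
t: 45.72
eef_pos: [0.6386, -0.1507, 0.288]
ee_rot: [0.179, 0.684, 0.684, -0.179]
ft_force: [0.6, -1.2, -1.1]
width: 0.0114
gripper_force: 58.7
```

Request:
apply_moves(steps="0 0 0 0 -0.97 0 0;0 0 0 0 -0.97 0 0;0 0 0 0 -0.97 0 0;0 0 0 0 -0.97 0 0;0 0 0 0 -0.97 0 0;0 0 0 0 -0.97 0 0;0 0 0 0 -0.97 0 0;0 0 0 0 0 0 0;0 0 0 0 0 0 0")

```text
t: 46.47
eef_pos: [0.6382, -0.1499, 0.2857]
ee_rot: [0.403, 0.579, 0.581, -0.406]
ft_force: [0.9, -0.6, -0.5]
width: 0.0117
gripper_force: 58.8
```

Run:
```python
from h import *
tipest(.639,-.086); held(); rims(); stand()
```

```text
tip [ 0.6376 -0.1056  0.1741] tilt 69.8 yerr [ 1.    -0.    -0.006]
pre:
units [3.42 0.11 1.23] eef [ 0.6382 -0.1499  0.2857]
fin:
units [7.92 0.11 1.23] eef [ 0.6382 -0.1499  0.2857]
scene 445 tool-x range [-0.043  0.106] y,z mean [0.0037 0.0027] slopes [np.float64(0.018), np.float64(0.002)]
top 132 tool-x range [-0.047  0.096] y,z mean [-0.004  -0.0013] slopes [np.float64(-0.076), np.float64(-0.001)]
rim [ 0.6552 -0.2233] 0.0258 253 0.081
rim [ 0.6593 -0.093 ] 0.0092 15 0.0837
rim [0.6558 0.1945] 0.0276 107 0.0812
rim [0.6361 0.0769] 0.0278 196 0.0813
rim [ 0.6371 -0.0887] 0.0276 127 0.0814
rim [ 0.4283 -0.0027] 0.021 527 0.0845
stand top [ 0.646 -0.123  0.2  ] lean deg 84.0 dir [0.93 0.36 0.1 ] extrap at z.02 [-0.891 -0.71   0.02 ] 50
stand top [ 0.656 -0.272  0.161] lean deg 22.0 dir [-0.05 -0.37  0.93] extrap at z.02 [ 0.667 -0.218  0.02 ] 176
```

Request:
apply_moves(steps="0 0.11 0.62 0 0 0 0;0 0 0.61 0 0 0 0;0.9 0 0 0 0 0 0;0.9 0 0 0 0 0 0;0.9 0 0 0 0 0 0;0.8 0 0 0 0 0 0;0 0 0 0 0 0 0;0.8 0 0 0 0 0 0;0.8 0 0 0 0 0 0;0.8 0 0 0 0 0 0;0.8 0 0 0 0 0 0;0.7 0 0 0 0 0 0")

```text
t: 47.67
eef_pos: [0.6407, -0.1216, 0.138]
ee_rot: [0.404, 0.58, 0.58, -0.405]
ft_force: [-0.1, 0.5, -0.6]
width: 0.0116
gripper_force: 58.8
```

Request:
apply_moves(steps="0.5 0 0 0 0 0 0;0 0 0 0 0 0 0;0 0 0 0 0 0 0")

```text
t: 47.92
eef_pos: [0.6409, -0.1191, 0.1305]
ee_rot: [0.404, 0.58, 0.579, -0.406]
ft_force: [-0.8, -0.6, 0.2]
width: 0.0118
gripper_force: 58.8
```

Request:
apply_moves(steps="0 0 0 0 0 0 0.4;0 0 0 0 0 0 0.4;0 0 0 0 0 0 0.4;0 0 0 0 0 0 0.4;0 0 -0.5 0 0 0 0.4;0 0 -0.9 0 0 0 0.4;0 0 -0.9 0 0 0 0.4;0 0 -0.9 0 0 0 0.4;0 0 -0.9 0 0 0 0.4;-0.9 0 -0.5 0 0 0 0.4;-0.9 0 0 0 0 0 0.4;-0.9 0 0 0 0 0 0.4")

```text
t: 48.92
eef_pos: [0.6415, -0.0496, 0.214]
ee_rot: [0.405, 0.58, 0.58, -0.404]
ft_force: [0.7, -0.9, 0.5]
width: 0.0345
gripper_force: 0.0
```

Request:
apply_moves(steps="0 0 0 0 0.97 0 0.5;0 0 0 0 0.97 0 0.5;0 0 0 0 0.97 0 0.5;0 0 0 0 0.97 0 0.5;0 0 0 0 0.97 0 0.5;0 0 0 0 0.97 0 0.5;0 0 0 0 0.97 0 0.5;0 0 0 0 0.97 0 0.5;0 0 0 0 0.97 0 0.5;0 0 0 0 0.97 0 0.5;0 0 0 0 0.97 0 0.5;0 0 0 0 0.97 0 0.5")

```text
t: 49.92
eef_pos: [0.6415, -0.0509, 0.215]
ee_rot: [-0.001, 0.708, 0.707, 0.003]
ft_force: [-1.5, 0.5, -1.0]
width: 0.043
gripper_force: 0.0
```

Run:
```python
from h import *
rims(); stand(); to([.4932,-.185,.2])
```

```text
rim [ 0.6551 -0.2233] 0.026 246 0.0811
rim [0.6563 0.1947] 0.0277 216 0.0803
rim [0.6361 0.0769] 0.0278 193 0.0816
stand top [ 0.644 -0.13   0.162] lean deg 19.7 dir [-0.01 -0.34  0.94] extrap at z.02 [ 0.647 -0.084  0.02 ] 146
stand top [ 0.657 -0.271  0.162] lean deg 21.9 dir [-0.05 -0.37  0.93] extrap at z.02 [ 0.667 -0.218  0.02 ] 173
units [-6.41 -7.3   0.73] eef [ 0.6406 -0.0585  0.2147]
```

Request:
apply_moves(steps="-0.8 -0.91 0 0 0 0 0.5;-0.8 -0.91 0 0 0 0 0.5;-0.8 -0.91 0 0 0 0 0.5;-0.8 -0.91 0 0 0 0 0.5;-0.8 -0.91 0 0 0 0 0.5;-0.8 -0.91 0 0 0 0 0.5;-0.8 -0.91 0 0 0 0 0.5;-0.8 -0.91 0 0 0 0 0.5;0 0 0.3 0 0 -0.95 0.5;0 0 0.3 0 0 -0.95 0.5;0 0 0.3 0 0 -0.95 0.5;0 0 0.3 0 0 -0.95 0.5")

```text
t: 51.02
eef_pos: [0.4953, -0.1778, 0.1891]
ee_rot: [0.0, 0.551, 0.834, -0.001]
ft_force: [0.1, 0.5, -0.0]
width: 0.0428
gripper_force: 0.0
```

Request:
apply_moves(steps="0 0 0.3 0 0 -0.95 0.5;0 0 0.3 0 0 -0.95 0.5;0 0 0.3 0 0 -0.95 0.5;0 0 0.3 0 0 -0.95 0.5;0 0 0.3 0 0 -0.95 0.5;0 0 0.3 0 0 -0.95 0.5;0 0 0.3 0 0 -0.95 0.5;0 0 0.3 0 0 -0.95 0.5;0 0 0.3 0 0 -0.95 0.5;0 0 0.3 0 0 -0.95 0.5;0 0 0.3 0 0 -0.95 0.5;0 0 0.3 0 0 -0.95 0.5")

```text
t: 52.02
eef_pos: [0.4955, -0.1778, 0.1169]
ee_rot: [-0.0, -0.013, 1.0, -0.001]
ft_force: [-0.0, 0.3, 1.0]
width: 0.0424
gripper_force: 0.0
```

Request:
apply_moves(steps="0 0 0.3 0 0 -0.95 0.5;0 0 0 0 0 0 0.5;0 0 0 0 0 0 0.5;0 0 0 0 0 0 0.5")

```text
t: 52.35
eef_pos: [0.4955, -0.1785, 0.1114]
ee_rot: [0.0, -0.058, 0.998, -0.0]
ft_force: [-0.3, 0.1, -0.5]
width: 0.0431
gripper_force: 0.0
```

Run:
```python
from h import *
to([.4932,-.1850,.0125]); e,R=tool(); print(np.degrees(np.arctan2(R[1,1],R[0,1]))-90,R[:,2].round(3))
spoons(cam('scene')); rims()
```

```text
units [ 0.15 -0.31  4.95] eef [ 0.4955 -0.1785  0.1114]
6.679360261775912 [ 0.    -0.001 -1.   ]
spoon mid [ 0.465  -0.1364] yaw 4.8 len 0.163 handle c [ 0.5027 -0.1342] z 0.0189 359
spoon mid [ 0.4596 -0.1945] yaw 6.8 len 0.165 handle c [ 0.4942 -0.1905] z 0.0188 427
rim [ 0.6573 -0.2232] 0.025 209 0.0818
rim [0.6562 0.1948] 0.0278 210 0.0809
rim [ 0.6374 -0.0865] 0.0259 229 0.0815
rim [0.6361 0.077 ] 0.0278 198 0.081
rim [ 0.4282 -0.0026] 0.021 529 0.0843
```

Request:
apply_moves(steps="0.15 -0.31 0.9 0 0 0 0.5;0 0 0.9 0 0 0 0.5;0 0 0.9 0 0 0 0.5;0 0 0.9 0 0 0 0.5;0 0 0.7 0 0 0 0.5;0 0 0.4 0 0 0 0.5;0 0 0.2 0 0 0 0.5;0 0 0 0 0 0 0.5;0 0 0 0 0 0 0.5")

```text
t: 53.2
eef_pos: [0.4934, -0.1856, 0.0137]
ee_rot: [0.0, -0.059, 0.998, -0.0]
ft_force: [0.4, 0.3, 0.3]
width: 0.0427
gripper_force: 0.0
```

Request:
apply_moves(steps="0 0 0 0 0 0 0;0 0 0 0 0 0 0;0 0 0 0 0 0 0;0 0 0 0 0 0 0;0 0 0 0 0 0 0;0 0 -0.5 0 0 0 0;0 0 -0.8 0 0 0 0;0 0 -0.9 0 0 0 0;0 0 -0.9 0 0 0 0;0 0 0 0 0 0 0")

```text
t: 54.03
eef_pos: [0.4952, -0.1864, 0.0789]
ee_rot: [0.003, -0.059, 0.998, -0.001]
ft_force: [1.2, -0.1, -0.9]
width: 0.0116
gripper_force: 58.7
```

Request:
apply_moves(steps="0 0 -0.9 0 0 0 0;-0.5 0.5 -0.9 0 0 0 0;-0.7 0.8 -0.9 0 0 0 0;-0.75 0.85 -0.9 0 0 0 0;-0.8 0.88 -0.9 0 0 0 0;-0.8 0.88 -0.9 0 0 0 0;-0.8 0.88 -0.9 0 0 0 0;-0.8 0.88 -0.9 0 0 0 0;-0.8 0.88 -0.9 0 0 0 0;-0.8 0.88 -0.9 0 0 0 0;-0.8 0.88 -0.8 0 0 0 0;-0.8 0.88 -0.8 0 0 0 0")

```text
t: 55.03
eef_pos: [0.6372, 0.0176, 0.288]
ee_rot: [-0.0, -0.059, 0.998, -0.0]
ft_force: [1.1, 0.4, -0.6]
width: 0.0118
gripper_force: 58.7
```

Run:
```python
from h import *
to([.638,.017,.29]); e,R=tool(); print(np.degrees(np.arctan2(R[1,1],R[0,1]))-90,robot.state()['width']); held()
```

```text
units [-0.03 -0.03 -0.1 ] eef [0.6372 0.0176 0.288 ]
6.75831183600792 0.011788835341186604
scene 459 tool-x range [-0.04   0.116] y,z mean [-0.0041 -0.0028] slopes [np.float64(0.006), np.float64(0.001)]
top few 0
```

Yaw +96.8° (17 rows of 0.95), then the tilt.

Request:
apply_moves(steps="0 0 0 0 0 0.95 0;0 0 0 0 0 0.95 0;0 0 0 0 0 0.95 0;0 0 0 0 0 0.95 0;0 0 0 0 0 0.95 0;0 0 0 0 0 0.95 0;0 0 0 0 0 0.95 0;0 0 0 0 0 0.95 0;0 0 0 0 0 0.95 0;0 0 0 0 0 0.95 0;0 0 0 0 0 0.95 0;0 0 0 0 0 0.95 0")

```text
t: 56.13
eef_pos: [0.6362, 0.0159, 0.2864]
ee_rot: [-0.001, 0.515, 0.857, -0.001]
ft_force: [0.2, -1.1, -1.1]
width: 0.0111
gripper_force: 58.7
```

Request:
apply_moves(steps="0 0 0 0 0 0.95 0;0 0 0 0 0 0.95 0;0 0 0 0 0 0.95 0;0 0 0 0 0 0.95 0;0 0 0 0 0 0.95 0;0 0 0 0 0 0 0;0 0 0 0 0 0 0;0 0 0 0 -0.97 0 0;0 0 0 0 -0.97 0 0;0 0 0 0 -0.97 0 0;0 0 0 0 -0.97 0 0;0 0 0 0 -0.97 0 0")

```text
t: 57.13
eef_pos: [0.6373, 0.0168, 0.2878]
ee_rot: [0.179, 0.684, 0.684, -0.179]
ft_force: [0.5, -0.2, -0.7]
width: 0.0117
gripper_force: 58.7
```

Request:
apply_moves(steps="0 0 0 0 -0.97 0 0;0 0 0 0 -0.97 0 0;0 0 0 0 -0.97 0 0;0 0 0 0 -0.97 0 0;0 0 0 0 -0.97 0 0;0 0 0 0 -0.97 0 0;0 0 0 0 -0.97 0 0;0 0 0 0 0 0 0;0 0 0 0 0 0 0;0 0 0 0 0 0 0")

```text
t: 57.97
eef_pos: [0.6374, 0.0157, 0.288]
ee_rot: [0.404, 0.581, 0.579, -0.405]
ft_force: [0.7, -0.3, -0.1]
width: 0.012
gripper_force: 58.7
```

Run:
```python
from h import *
tipest(.638,.080); held(); rims(); stand()
```

```text
tip [0.6376 0.0602 0.1765] tilt 69.7 yerr [ 1.    -0.003  0.   ]
pre:
units [3.53 0.01 1.27] eef [0.6374 0.0157 0.288 ]
fin:
units [8.03 0.01 1.27] eef [0.6374 0.0157 0.288 ]
scene 424 tool-x range [-0.043  0.109] y,z mean [0.0023 0.0033] slopes [np.float64(0.005), np.float64(0.003)]
top 175 tool-x range [-0.044  0.115] y,z mean [-0.0043 -0.0014] slopes [np.float64(-0.022), np.float64(0.002)]
rim [ 0.6667 -0.093 ] 0.0257 231 0.0813
rim [ 0.6552 -0.2234] 0.0257 250 0.0811
rim [0.656  0.1947] 0.0277 148 0.0808
rim [0.6355 0.0768] 0.0274 111 0.0814
rim [ 0.4283 -0.0026] 0.0211 530 0.0844
stand top [0.648 0.049 0.2  ] lean deg 86.6 dir [0.96 0.26 0.06] extrap at z.02 [-2.157 -0.713  0.02 ] 55
stand top [ 0.678 -0.138  0.16 ] lean deg 22.1 dir [-0.01 -0.38  0.93] extrap at z.02 [ 0.679 -0.088  0.02 ] 140
stand top [ 0.654 -0.271  0.162] lean deg 22.0 dir [-0.05 -0.37  0.93] extrap at z.02 [ 0.667 -0.218  0.02 ] 176
```

Pot C3 has been knocked about 30 mm in +x, which I will mend later. I insert this spoon into C2 first.

Request:
apply_moves(steps="0 0 0.64 0 0 0 0;0 0 0.63 0 0 0 0;0.9 0 0 0 0 0 0;0.9 0 0 0 0 0 0;0.9 0 0 0 0 0 0;0.8 0 0 0 0 0 0;0 0 0 0 0 0 0;0.8 0 0 0 0 0 0;0.8 0 0 0 0 0 0;0.8 0 0 0 0 0 0;0.8 0 0 0 0 0 0;0.8 0 0 0 0 0 0")

```text
t: 59.17
eef_pos: [0.6371, 0.0449, 0.1362]
ee_rot: [0.404, 0.581, 0.579, -0.405]
ft_force: [-0.3, 0.8, -1.2]
width: 0.0115
gripper_force: 58.7
```

Request:
apply_moves(steps="0.5 0 0 0 0 0 0;0 0 0 0 0 0 0;0 0 0 0 0 0 0")

```text
t: 59.42
eef_pos: [0.6371, 0.0478, 0.1279]
ee_rot: [0.404, 0.58, 0.579, -0.406]
ft_force: [0.9, -0.0, -1.0]
width: 0.0117
gripper_force: 58.7
```

Request:
apply_moves(steps="0 0 0 0 0 0 0.4;0 0 0 0 0 0 0.4;0 0 0 0 0 0 0.4;0 0 0 0 0 0 0.4;0 0 -0.5 0 0 0 0.4;0 0 -0.9 0 0 0 0.4;0 0 -0.9 0 0 0 0.4;0 0 -0.9 0 0 0 0.4;0 0 -0.9 0 0 0 0.4;-0.9 0 -0.5 0 0 0 0.4;-0.9 0 0 0 0 0 0.4;-0.9 0 0 0 0 0 0.4")

```text
t: 60.42
eef_pos: [0.6374, 0.1174, 0.2114]
ee_rot: [0.405, 0.58, 0.58, -0.404]
ft_force: [0.2, 0.8, 0.4]
width: 0.0344
gripper_force: 0.0
```

Request:
apply_moves(steps="0 0 0 0 0.97 0 0.5;0 0 0 0 0.97 0 0.5;0 0 0 0 0.97 0 0.5;0 0 0 0 0.97 0 0.5;0 0 0 0 0.97 0 0.5;0 0 0 0 0.97 0 0.5;0 0 0 0 0.97 0 0.5;0 0 0 0 0.97 0 0.5;0 0 0 0 0.97 0 0.5;0 0 0 0 0.97 0 0.5;0 0 0 0 0.97 0 0.5;0 0 0 0 0.97 0 0.5")

```text
t: 61.42
eef_pos: [0.6379, 0.1163, 0.2125]
ee_rot: [-0.001, 0.708, 0.707, 0.003]
ft_force: [-0.6, -0.0, -0.1]
width: 0.0428
gripper_force: 0.0
```

Run:
```python
from h import *
rims(); d=stand(); to([.4983,-.1287,.2]); cv2.imwrite('pics/s5.png',cv2.resize(d['frame'][120:320,180:440,::-1],None,fx=2.5,fy=2.5))
```

```text
rim [ 0.6663 -0.0929] 0.0259 235 0.0812
rim [ 0.6553 -0.2234] 0.0258 253 0.0812
rim [0.6495 0.0713] 0.015 44 0.0802
rim [0.6245 0.0639] 0.012 85 0.0816
rim [ 0.4283 -0.0029] 0.021 523 0.0845
stand top [0.633 0.034 0.161] lean deg 20.2 dir [-0.03 -0.34  0.94] extrap at z.02 [0.644 0.081 0.02 ] 140
stand top [ 0.677 -0.138  0.159] lean deg 22.1 dir [-0.01 -0.38  0.93] extrap at z.02 [ 0.678 -0.088  0.02 ] 138
stand top [ 0.656 -0.27   0.163] lean deg 21.8 dir [-0.05 -0.37  0.93] extrap at z.02 [ 0.667 -0.218  0.02 ] 177
units [-11.96  -6.87   0.61] eef [0.6384 0.1089 0.2121]
```

View pics/s5.png

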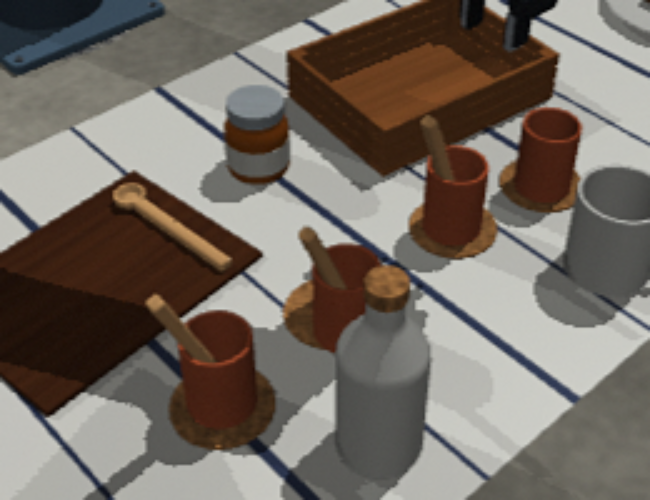

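The crop shows spoons standing in three pots. Pot C3 is displaced to about (350,290), off its cork. I can regrip it now, with the tool tilted 20° to clear its handle, and shift it back.

Request:
apply_moves(steps="-0.97 0.19 0 0 0 0 0.9;-0.97 0.19 0 0 0 0 0.9;-0.97 0.19 0 0 0 0 0.9;-0.97 0.19 0 0 0 0 0.9;-0.97 0.19 0 0 0 0 0.9;-0.97 0.19 0 0 0 0 0.9;-0.97 0.19 0 0 0 0 0.9;-0.97 0.19 0 0 0 0 0.9;0 0 0 0 -0.83 0 0.9;0 0 0 0 -0.83 0 0.9;0 0 0 0 -0.83 0 0.9;0 0 0 0 -0.83 0 0.9")

```text
t: 62.52
eef_pos: [0.6681, -0.038, 0.2117]
ee_rot: [0.125, 0.696, 0.696, -0.124]
ft_force: [0.5, -0.0, 0.1]
width: 0.0769
gripper_force: 0.0
```

Request:
apply_moves(steps="0 0 0 0 0 0 0.9;0 0 0 0 0 0 0.9;0 0 0 0 0 0 0.9")

```text
t: 62.77
eef_pos: [0.6674, -0.04, 0.2109]
ee_rot: [0.122, 0.697, 0.696, -0.122]
ft_force: [0.2, -0.7, 0.6]
width: 0.0767
gripper_force: 0.0
```

Run:
```python
from h import *
e,R=tool(); g=np.array([.668,-.084,.055]); print(R[:,2].round(3)); print('pre');to(g-.11*R[:,2]); print('fin');to(g); rims(); stand()
```

```text
[-0.001 -0.341 -0.94 ]
pre
units [0.59 0.04 2.58] eef [ 0.6674 -0.04    0.2109]
fin
units [0.59 0.04 8.08] eef [ 0.6674 -0.04    0.2109]
rim [ 0.6666 -0.0928] 0.0257 240 0.0814
rim [ 0.6552 -0.2232] 0.0258 253 0.0812
rim [0.6568 0.1967] 0.0261 64 0.0815
rim [ 0.4282 -0.0027] 0.021 528 0.0844
stand top [0.636 0.032 0.144] lean deg 23.7 dir [-0.03 -0.4   0.92] extrap at z.02 [0.643 0.088 0.02 ] 87
stand top [ 0.68 -0.14  0.16] lean deg 21.7 dir [-0.   -0.37  0.93] extrap at z.02 [ 0.678 -0.089  0.02 ] 141
stand top [ 0.662 -0.27   0.161] lean deg 22.1 dir [-0.05 -0.37  0.93] extrap at z.02 [ 0.667 -0.217  0.02 ] 176
```

Request:
apply_moves(steps="0.59 0 0.6 0 0 0 0.9;0 0 0.9 0 0 0 0.9;0 0 0.9 0 0 0 0.9;0 0 0.8 0 0 0 0.9;0 0 0.8 0 0 0 0.9;0 0 0.7 0 0 0 0.9;0 0 0.7 0 0 0 0.9;0 0 0.6 0 0 0 0.9;0 0 0.6 0 0 0 0.9;0 0 0.6 0 0 0 0.9;0 0 0.5 0 0 0 0.9;0 0 0.3 0 0 0 0.9")

```text
t: 63.87
eef_pos: [0.6667, -0.0836, 0.0547]
ee_rot: [0.122, 0.697, 0.696, -0.123]
ft_force: [0.3, -0.5, -0.0]
width: 0.0767
gripper_force: 0.0
```

Request:
apply_moves(steps="0 0 0 0 0 0 0.9;0 0 0 0 0 0 0.9;0 0 0 0 0 0 0;0 0 0 0 0 0 0;0 0 0 0 0 0 0;0 0 0 0 0 0 0;0 0 0 0 0 0 0")

```text
t: 64.45
eef_pos: [0.6685, -0.0822, 0.0578]
ee_rot: [0.123, 0.697, 0.696, -0.121]
ft_force: [-0.5, 1.5, 5.4]
width: 0.0545
gripper_force: 58.7
```

Run:
```python
from h import *
e,R=tool(); print(e.round(4),R[:,2].round(3)); rims(); stand(); print('shift');to(e+[-.027,.0065,.012])
```

```text
[ 0.6685 -0.0822  0.0578] [ 0.002 -0.34  -0.94 ]
rim [ 0.6647 -0.0888] 0.0292 189 0.0817
rim [ 0.6553 -0.2232] 0.0258 257 0.0809
rim [0.6563 0.1948] 0.0277 215 0.0808
rim [ 0.4281 -0.0032] 0.0208 517 0.0846
stand top [0.643 0.05  0.113] lean deg 13.3 dir [ 0.01 -0.23  0.97] extrap at z.02 [0.641 0.073 0.02 ] 21
stand top [ 0.669 -0.141  0.161] lean deg 22.2 dir [-0.01 -0.38  0.93] extrap at z.02 [ 0.676 -0.088  0.02 ] 144
stand top [ 0.655 -0.27   0.162] lean deg 21.7 dir [-0.05 -0.37  0.93] extrap at z.02 [ 0.666 -0.218  0.02 ] 178
shift
units [ 0.1  -1.35 -0.68] eef [ 0.6685 -0.0822  0.0578]
```

Request:
apply_moves(steps="-0.1 0 -0.28 0 0 0 0;-0.1 0 -0.28 0 0 0 0;0 0 0 0 0 0 0;0 -0.34 0 0 0 0 0;0 -0.34 0 0 0 0 0;0 -0.34 0 0 0 0 0;0 -0.34 0 0 0 0 0;0 0 0 0 0 0 0;0 0 0 0 0 0 0")

```text
t: 65.3
eef_pos: [0.6394, -0.0828, 0.0679]
ee_rot: [0.122, 0.697, 0.696, -0.123]
ft_force: [0.9, -0.2, -3.3]
width: 0.0544
gripper_force: 60.3
```

Run:
```python
from h import *
e,R=tool(); print(e.round(4),R[:,2].round(3),robot.state()['width']); rims(); d=stand(); cv2.imwrite('pics/s6.png',cv2.resize(d['frame'][120:320,180:440,::-1],None,fx=2.5,fy=2.5))
```

```text
[ 0.6394 -0.0828  0.0679] [-0.001 -0.341 -0.94 ] 0.054400170137840966
rim [ 0.6552 -0.2233] 0.0258 248 0.0815
rim [ 0.6477 -0.0983] 0.018 81 0.0878
rim [0.6564 0.1947] 0.0278 212 0.0802
rim [ 0.6216 -0.0994] 0.0184 135 0.0897
rim [ 0.4279 -0.0054] 0.02 455 0.0845
stand top [0.642 0.033 0.161] lean deg 19.9 dir [-0.02 -0.34  0.94] extrap at z.02 [0.643 0.08  0.02 ] 139
stand top [ 0.644 -0.142  0.172] lean deg 22.8 dir [ 0.   -0.39  0.92] extrap at z.02 [ 0.645 -0.083  0.02 ] 164
stand top [ 0.655 -0.269  0.161] lean deg 21.8 dir [-0.04 -0.37  0.93] extrap at z.02 [ 0.666 -0.218  0.02 ] 177
```

View pics/s6.png

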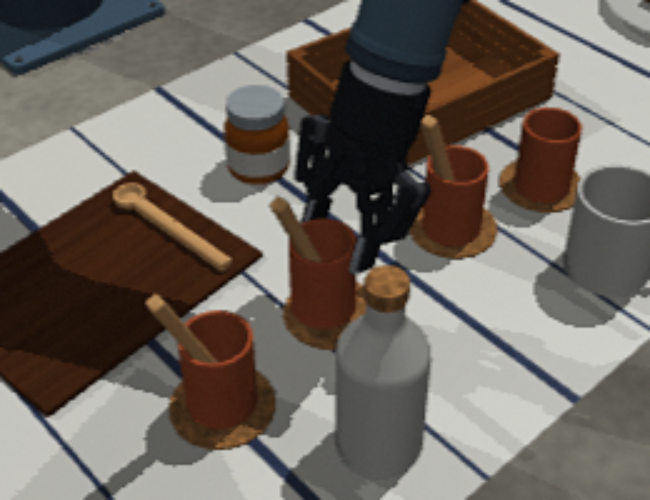

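The crop shows the pot held over coaster C3 with its spoon still in. I lower it, release, and back off along the tool axis.

Request:
apply_moves(steps="0.19 0 -0.07 0 0 0 0;0 0 0 0 0 0 0;0.05 0 0.14 0 0 0 0;0.05 0 0.14 0 0 0 0;0.05 0 0.14 0 0 0 0;0.03 0 0.08 0 0 0 0;0 0 0 0 0 0 0;0 0 0 0 0 0 0")

```text
t: 66.07
eef_pos: [0.64, -0.0791, 0.0578]
ee_rot: [0.122, 0.697, 0.696, -0.123]
ft_force: [-1.2, 0.5, 4.0]
width: 0.0546
gripper_force: 60.8
```

Request:
apply_moves(steps="0 0 0 0 0 0 0.9;0 0 0 0 0 0 0.9;0 0 0 0 0 0 0.9;0 0 0 0 0 0 0.9;0 0 -0.4 0 0 0 0.9;0 0 -0.8 0 0 0 0.9;0 0 -0.9 0 0 0 0.9;0 0 -0.9 0 0 0 0.9;0 0 -0.9 0 0 0 0.9;0 0 -0.9 0 0 0 0.9;0 0 -0.9 0 0 0 0.9;0 0 -0.9 0 0 0 0.9")

```text
t: 67.07
eef_pos: [0.6401, -0.0334, 0.183]
ee_rot: [0.122, 0.697, 0.696, -0.122]
ft_force: [-0.1, -0.7, -0.3]
width: 0.0772
gripper_force: 0.0
```

Request:
apply_moves(steps="0 0 -0.4 0 0.83 0 0.5;0 0 0 0 0.83 0 0.5;0 0 0 0 0.83 0 0.5;0 0 0 0 0.83 0 0.5;0 0 0 0 0 0 0.5;0 0 0 0 0 0 0.5")

```text
t: 67.57
eef_pos: [0.6401, -0.0333, 0.1896]
ee_rot: [0.001, 0.709, 0.705, -0.001]
ft_force: [0.6, 0.6, 0.3]
width: 0.0424
gripper_force: 0.0
```

Run:
```python
from h import *
rims(); d=stand(); to([.4983,-.1287,.2]);W=cloud(d)
for k in clus((W[...,2]>.066)&(W[...,2]<.1)&(W[...,0]>.25)&(W[...,0]<.72)&(abs(W[...,1])<.5),15): P=W[k]; print(P.mean(0).round(4),len(P))
```

```text
rim [ 0.6552 -0.2233] 0.0258 249 0.0816
rim [0.6562 0.1947] 0.0278 214 0.0809
rim [0.6362 0.0788] 0.0262 223 0.0813
stand top [0.642 0.034 0.163] lean deg 19.9 dir [-0.03 -0.34  0.94] extrap at z.02 [0.643 0.08  0.02 ] 139
stand top [ 0.65  -0.138  0.16 ] lean deg 22.4 dir [ 0.01 -0.38  0.92] extrap at z.02 [ 0.647 -0.084  0.02 ] 138
stand top [ 0.655 -0.272  0.161] lean deg 21.9 dir [-0.05 -0.37  0.93] extrap at z.02 [ 0.667 -0.218  0.02 ] 174
units [-4.97 -7.08 -0.55] eef [ 0.64   -0.0293  0.1889]
[ 0.4346 -0.0066  0.0819] 363
[0.6578 0.1945 0.0765] 307
[0.6415 0.0745 0.0782] 328
[ 0.6438 -0.094   0.0781] 391
[ 0.6604 -0.2276  0.0785] 475
```

Request:
apply_moves(steps="-0.62 -0.88 0 0 0 0 0.5;-0.62 -0.88 0 0 0 0 0.5;-0.62 -0.88 0 0 0 0 0.5;-0.62 -0.88 0 0 0 0 0.5;-0.62 -0.88 0 0 0 0 0.5;-0.62 -0.88 0 0 0 0 0.5;-0.62 -0.88 0 0 0 0 0.5;-0.62 -0.88 0 0 0 0 0.5;0 0 0.25 0 0 -0.99 0.5;0 0 0.25 0 0 -0.99 0.5;0 0 0.25 0 0 -0.99 0.5;0 0 0.25 0 0 -0.99 0.5")

```text
t: 68.67
eef_pos: [0.4995, -0.1277, 0.1688]
ee_rot: [0.0, 0.543, 0.839, -0.0]
ft_force: [1.3, -0.3, 0.2]
width: 0.0427
gripper_force: 0.0
```

Request:
apply_moves(steps="0 0 0.25 0 0 -0.99 0.5;0 0 0.25 0 0 -0.99 0.5;0 0 0.25 0 0 -0.99 0.5;0 0 0.25 0 0 -0.99 0.5;0 0 0.25 0 0 -0.99 0.5;0 0 0.25 0 0 -0.99 0.5;0 0 0.25 0 0 -0.99 0.5;0 0 0.25 0 0 -0.99 0.5;0 0 0.25 0 0 -0.99 0.5;0 0 0.25 0 0 -0.99 0.5;0 0 0.25 0 0 -0.99 0.5;0 0 0.25 0 0 -0.99 0.5")

```text
t: 69.67
eef_pos: [0.4997, -0.1277, 0.1087]
ee_rot: [-0.0, -0.048, 0.999, -0.0]
ft_force: [0.6, -0.4, -0.3]
width: 0.0426
gripper_force: 0.0
```

Request:
apply_moves(steps="0 0 0 0 0 0 0.5;0 0 0 0 0 0 0.5;0 0 0 0 0 0 0.5")

```text
t: 69.92
eef_pos: [0.4995, -0.1289, 0.1092]
ee_rot: [0.0, -0.042, 0.999, -0.0]
ft_force: [0.9, 0.1, 0.2]
width: 0.0428
gripper_force: 0.0
```

Run:
```python
from h import *
to([.4983,-.1287,.0125]); e,R=tool(); print(np.degrees(np.arctan2(R[1,1],R[0,1]))-90,R[:,2].round(3))
spoons(cam('scene')); rims()
```

```text
units [0.06 0.02 4.83] eef [ 0.4995 -0.1289  0.1092]
4.859934873175845 [ 0. -0. -1.]
spoon mid [ 0.463  -0.1365] yaw 4.7 len 0.167 handle c [ 0.4978 -0.1346] z 0.0184 424
spoon mid [ 0.4704 -0.3147] yaw -87.4 len 0.044 handle c [ 0.4709 -0.3215] z 0.008 43
spoon mid [ 0.595  -0.2379] yaw 1.6 len 0.037 handle c [ 0.6013 -0.2377] z 0.0012 42
rim [ 0.6579 -0.2229] 0.0247 199 0.0817
rim [0.6562 0.1946] 0.0278 212 0.0809
rim [ 0.6373 -0.0897] 0.0257 226 0.0814
rim [0.6363 0.0788] 0.0261 225 0.0815
rim [ 0.4283 -0.0026] 0.021 527 0.0845
```

Request:
apply_moves(steps="0 0 0.9 0 0 0 0.5;0 0 0.9 0 0 0 0.5;0 0 0.9 0 0 0 0.5;0 0 0.9 0 0 0 0.5;0 0 0.7 0 0 0 0.5;0 0 0.4 0 0 0 0.5;0 0 0.1 0 0 0 0.5;0 0 0 0 0 0 0.5;0 0 0 0 0 0 0.5")

```text
t: 70.77
eef_pos: [0.4997, -0.1301, 0.0137]
ee_rot: [0.001, -0.043, 0.999, -0.0]
ft_force: [-0.3, -0.8, 0.3]
width: 0.0431
gripper_force: 0.0
```

Request:
apply_moves(steps="0 0 0 0 0 0 0;0 0 0 0 0 0 0;0 0 0 0 0 0 0;0 0 0 0 0 0 0;0 0 0 0 0 0 0;0 0 -0.5 0 0 0 0;0 0 -0.8 0 0 0 0;0 0 -0.9 0 0 0 0;0 0 -0.9 0 0 0 0;0 0 -0.9 0 0 0 0;0 0 -0.9 0 0 0 0;0 0 -0.9 0 0 0 0")

```text
t: 71.77
eef_pos: [0.499, -0.13, 0.1307]
ee_rot: [0.0, -0.043, 0.999, -0.0]
ft_force: [-1.5, -0.8, -0.1]
width: 0.0117
gripper_force: 58.8
```

Request:
apply_moves(steps="0 0 -0.9 0 0 0 0;0 0 -0.9 0 0 0 0;0 0 -0.9 0 0 0 0;0 0 -0.9 0 0 0 0;0 0 -0.9 0 0 0 0;-0.6 0.8 -0.9 0 0 0 0;-0.7 0.95 -0.9 0 0 0 0;-0.7 0.95 -0.9 0 0 0 0;-0.7 0.95 0 0 0 0 0;-0.7 0.95 0 0 0 0 0;-0.7 0.95 0 0 0 0 0;-0.7 0.95 0 0 0 0 0")

```text
t: 72.77
eef_pos: [0.5838, 0.0087, 0.274]
ee_rot: [0.0, -0.043, 0.999, -0.0]
ft_force: [0.7, -0.1, -1.3]
width: 0.0116
gripper_force: 58.8
```

Request:
apply_moves(steps="-0.7 0.97 0 0 0 0 0;-0.7 0.97 0 0 0 0 0;-0.7 0.97 0 0 0 0 0;-0.7 0.97 0 0 0 0 0;-0.7 0.97 0 0 0 0 0;-0.7 0.97 0 0 0 0 0;0 0 0 0 0 0 0;0 0 0 0 0 0 0")

```text
t: 73.43
eef_pos: [0.657, 0.1325, 0.2733]
ee_rot: [-0.0, -0.044, 0.999, 0.0]
ft_force: [0.1, -0.7, -0.1]
width: 0.0114
gripper_force: 58.8
```

Run:
```python
from h import *
to([.657,.135,.29]); e,R=tool(); print(np.degrees(np.arctan2(R[1,1],R[0,1]))-90,robot.state()['width']); held()
```

```text
units [-0.01  0.13 -0.83] eef [0.657  0.1325 0.2733]
5.047032649178007 0.01143851132312531
scene 410 tool-x range [-0.039  0.117] y,z mean [-0.004  -0.0026] slopes [np.float64(0.011), np.float64(-0.001)]
top few 0
```

Yaw +95° (16 rows of 0.99), rising slightly, then the tilt.

Request:
apply_moves(steps="0 0.13 -0.8 0 0 0.99 0;0 0 0 0 0 0.99 0;0 0 0 0 0 0.99 0;0 0 0 0 0 0.99 0;0 0 0 0 0 0.99 0;0 0 0 0 0 0.99 0;0 0 0 0 0 0.99 0;0 0 0 0 0 0.99 0;0 0 0 0 0 0.99 0;0 0 0 0 0 0.99 0;0 0 0 0 0 0.99 0;0 0 0 0 0 0.99 0")

```text
t: 74.53
eef_pos: [0.6568, 0.1315, 0.2895]
ee_rot: [0.0, 0.55, 0.835, -0.0]
ft_force: [-0.4, 0.3, -0.5]
width: 0.0114
gripper_force: 58.8
```

Request:
apply_moves(steps="0 0 0 0 0 0.99 0;0 0 0 0 0 0.99 0;0 0 0 0 0 0.99 0;0 0 0 0 0 0.99 0;0 0 0 0 0 0 0;0 0 0 0 0 0 0;0 0 0 0 -0.97 0 0;0 0 0 0 -0.97 0 0;0 0 0 0 -0.97 0 0;0 0 0 0 -0.97 0 0;0 0 0 0 -0.97 0 0;0 0 0 0 -0.97 0 0")

```text
t: 75.53
eef_pos: [0.6574, 0.1335, 0.2901]
ee_rot: [0.213, 0.674, 0.674, -0.213]
ft_force: [-0.9, 0.4, -0.8]
width: 0.0114
gripper_force: 58.8
```

Request:
apply_moves(steps="0 0 0 0 -0.97 0 0;0 0 0 0 -0.97 0 0;0 0 0 0 -0.97 0 0;0 0 0 0 -0.97 0 0;0 0 0 0 -0.97 0 0;0 0 0 0 -0.97 0 0;0 0 0 0 0 0 0;0 0 0 0 0 0 0;0 0 0 0 0 0 0")

```text
t: 76.28
eef_pos: [0.6577, 0.1325, 0.2901]
ee_rot: [0.403, 0.581, 0.579, -0.404]
ft_force: [1.6, -0.0, 0.2]
width: 0.0118
gripper_force: 58.8
```

Run:
```python
from h import *
tipest(.657,.198); held(); rims(); stand(); print(robot.state()['qpos'].round(2))
```

```text
tip [0.658  0.177  0.1787] tilt 69.7 yerr [ 1.    -0.003  0.001]
pre:
units [ 3.65 -0.06  1.26] eef [0.6577 0.1325 0.2901]
fin:
units [ 8.15 -0.06  1.26] eef [0.6577 0.1325 0.2901]
scene 377 tool-x range [-0.042  0.109] y,z mean [0.0022 0.0035] slopes [np.float64(0.009), np.float64(0.005)]
top 165 tool-x range [-0.043  0.115] y,z mean [-0.005  -0.0009] slopes [np.float64(-0.035), np.float64(-0.003)]
rim [ 0.6554 -0.2234] 0.0258 250 0.0811
rim [0.6561 0.1948] 0.0277 193 0.0806
rim [ 0.6374 -0.0897] 0.0257 226 0.0819
rim [0.6361 0.0788] 0.0263 225 0.0816
rim [ 0.4282 -0.0027] 0.0211 532 0.0844
stand top [0.66  0.159 0.2  ] lean deg 72.1 dir [0.94 0.17 0.31] extrap at z.02 [0.137 0.068 0.02 ] 49
stand top [0.64  0.035 0.162] lean deg 20.2 dir [-0.03 -0.34  0.94] extrap at z.02 [0.644 0.081 0.02 ] 137
stand top [ 0.641 -0.143  0.16 ] lean deg 22.3 dir [-0.01 -0.38  0.93] extrap at z.02 [ 0.649 -0.084  0.02 ] 135
stand top [ 0.658 -0.269  0.161] lean deg 22.0 dir [-0.06 -0.37  0.93] extrap at z.02 [ 0.668 -0.218  0.02 ] 177
[-0.81  0.98  0.3   1.17  0.72  1.77 -0.69]
```

Request:
apply_moves(steps="0 -0.06 0.63 0 0 0 0;0 0 0.63 0 0 0 0;0.9 0 0 0 0 0 0;0.9 0 0 0 0 0 0;0.9 0 0 0 0 0 0;0.9 0 0 0 0 0 0;0 0 0 0 0 0 0;0.8 0 0 0 0 0 0;0.8 0 0 0 0 0 0;0.8 0 0 0 0 0 0;0.8 0 0 0 0 0 0;0.8 0 0 0 0 0 0")

```text
t: 77.48
eef_pos: [0.6567, 0.1623, 0.138]
ee_rot: [0.404, 0.581, 0.579, -0.404]
ft_force: [-0.2, 0.2, -0.1]
width: 0.0115
gripper_force: 58.8
```

Request:
apply_moves(steps="0.5 0 0 0 0 0 0;0 0 0 0 0 0 0;0 0 0 0 0 0 0;0 0 0 0 0 0 0")

```text
t: 77.82
eef_pos: [0.6567, 0.1653, 0.1297]
ee_rot: [0.405, 0.581, 0.579, -0.405]
ft_force: [-0.6, 0.4, -0.7]
width: 0.0111
gripper_force: 58.8
```

Run:
```python
from h import *
tipest(.657,.198); rims(); print(robot.state()['qpos'].round(2),robot.state()['ft_force'])
```

```text
tip [0.6571 0.2095 0.0181] tilt 69.8 yerr [ 1.    -0.003  0.002]
pre:
units [-4.44 -0.   -0.  ] eef [0.6567 0.1653 0.1297]
fin:
units [ 0.06 -0.   -0.  ] eef [0.6567 0.1653 0.1297]
rim [ 0.6553 -0.2234] 0.0258 247 0.0811
rim [ 0.6374 -0.0898] 0.0257 223 0.0818
rim [0.674  0.2152] 0.0039 18 0.0808
rim [0.6362 0.0788] 0.0261 225 0.0815
rim [0.6557 0.1944] 0.0274 93 0.0801
rim [ 0.4284 -0.0026] 0.021 527 0.0845
[-0.81  1.22  0.26  1.08  0.65  1.71 -0.83] [-0.01457661  0.5389066   0.04289033]
```

Release, back off, and rise clear.

Request:
apply_moves(steps="0 0 0 0 0 0 0.4;0 0 0 0 0 0 0.4;0 0 0 0 0 0 0.4;0 0 0 0 0 0 0.4;0 0 -0.5 0 0 0 0.4;0 0 -0.9 0 0 0 0.4;0 0 -0.9 0 0 0 0.4;0 0 -0.9 0 0 0 0.4;0 0 -0.9 0 0 0 0.4;-0.9 0 -0.5 0 0 0 0.4;-0.9 0 0 0 0 0 0.4;-0.9 0 0 0 0 0 0.4")

```text
t: 78.87
eef_pos: [0.6562, 0.2342, 0.2124]
ee_rot: [0.405, 0.58, 0.579, -0.405]
ft_force: [0.5, 0.6, -0.2]
width: 0.0343
gripper_force: 0.0
```

Request:
apply_moves(steps="0 0 0 0 0.97 0 0.4;0 0 0 0 0.97 0 0.4;0 0 0 0 0.97 0 0.4;0 0 0 0 0.97 0 0.4;0 0 0 0 0.97 0 0.4;0 0 0 0 0.97 0 0.4;0.5 -0.5 -0.5 0 0 0 0.4;0.9 -0.5 -0.5 0 0 0 0.4;0.9 -0.5 -0.5 0 0 0 0.4;0 0 0 0 0 0 0.4;0 0 0 0 0 0 0.4;0 0 0 0 0 0 0.4")

```text
t: 79.87
eef_pos: [0.6255, 0.2898, 0.2081]
ee_rot: [0.212, 0.674, 0.675, -0.213]
ft_force: [0.0, 0.1, -0.1]
width: 0.0342
gripper_force: 0.0
```

Run:
```python
from h import *
d=rims(); save(d,'pics/topf.png'); d=stand(); cv2.imwrite('pics/sf.png',cv2.resize(d['frame'][80:320,180:440,::-1],None,fx=2.4,fy=2.4)); print(tool()[0]); W=cloud(d)
for k in clus((W[...,2]>.066)&(W[...,2]<.1)&(W[...,0]>.25)&(W[...,0]<.72)&(abs(W[...,1])<.5),15): P=W[k]; print(P.mean(0).round(4),len(P))
```

```text
rim [ 0.6553 -0.2235] 0.0256 249 0.0812
rim [0.6563 0.196 ] 0.0265 229 0.0809
rim [ 0.6374 -0.0899] 0.0257 228 0.0814
rim [0.6362 0.0788] 0.0262 223 0.0814
rim [ 0.4282 -0.0027] 0.021 529 0.0846
stand top [0.656 0.147 0.161] lean deg 19.9 dir [-0.02 -0.34  0.94] extrap at z.02 [0.662 0.198 0.02 ] 120
stand top [0.634 0.035 0.161] lean deg 20.7 dir [-0.04 -0.35  0.94] extrap at z.02 [0.645 0.082 0.02 ] 133
stand top [ 0.644 -0.135  0.159] lean deg 22.0 dir [-0.01 -0.37  0.93] extrap at z.02 [ 0.649 -0.085  0.02 ] 133
stand top [ 0.658 -0.269  0.162] lean deg 22.1 dir [-0.05 -0.37  0.93] extrap at z.02 [ 0.667 -0.217  0.02 ] 175
[0.62628541 0.28823749 0.20851957]
[ 0.4349 -0.0069  0.082 ] 365
[0.6615 0.1914 0.078 ] 299
[0.6417 0.074  0.0786] 321
[ 0.6439 -0.0936  0.0783] 392
[ 0.6604 -0.2276  0.0785] 472
```

View pics/sf.png

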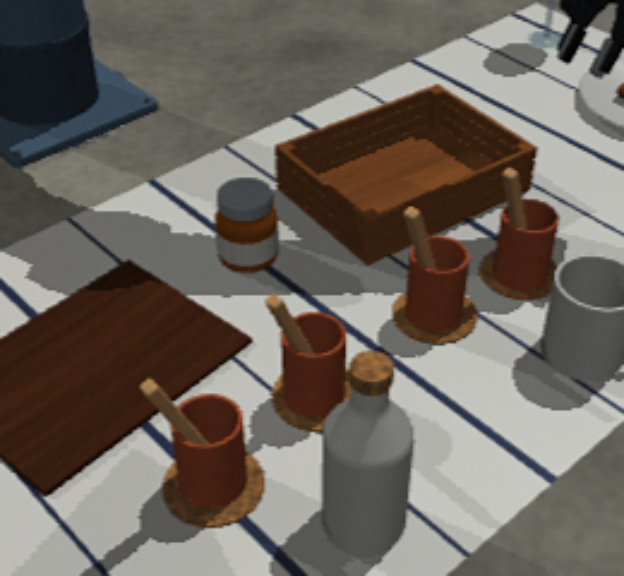

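View pics/topf.png

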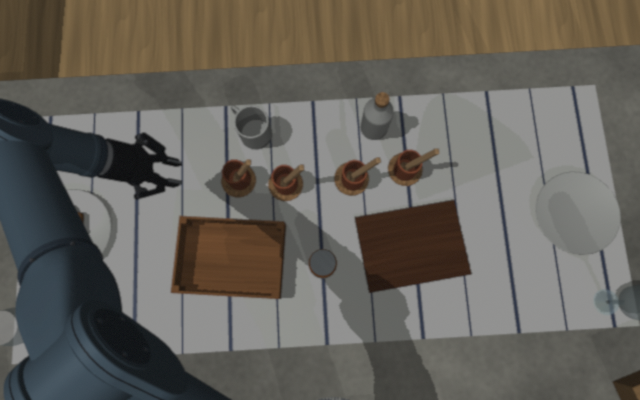

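Both views show four pots on their coasters, at (237,176), (285,180), (353,175) and (407,165) in the top view. Each has a leaning spoon, and the hand is clear at (150,165).

```bash
python3 -c "
from cell import robot
print(robot.hand_in())"
```

```text
the job is handed in; nothing more can be done
None
```

I handed the job in at about 80 s of the 210 s: by the final camera check, all four pots stand upright within about 5 mm of their coaster centres, each with one spoon leaning about 20–22° on the rim, though the hand-in returned no verdict. Pot C3 was knocked about 30 mm aside mid-run and put back.

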